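# Seat the mirror plate on its three balls in an opened detector

## Task

Pick up the aluminium mirror plate by its black knob and lower it gently onto the three steel balls of the opened detector, just short of home, so that the two yellow spring fingers stand in its edge notches. Then keep it on the balls and slide it straight on, away from the robot, under the spring fingers until its seats are over the balls, and ease it down as the springs pull it home: fully seated, square and level, never forced and never let snap down. Let go, and leave the jar, the vial rack and the screwdriver where they are.

Things in the scene. Friction and masses are not known exactly. Their poses are not given: they have to be found in the camera images.
- plate: Mirror plate, loose, 0.3 to 0.5 kg: aluminium slab 110 x 110 x 10 mm, two grey mirror blocks on opposite corners (32 mm above the underside), upright black square knob 24 x 24 mm in the middle, its top 58 mm above the underside. Brass pads with the seats are set flush into the underside. Origin: centre of the underside; x is the direction it slides home, z up. Starts on the blue mat.
- knob_top (a point): Centre of the top face of the plate's black knob, 58 mm straight above the plate's origin.
- notch_l (a point): Middle of the notch in the plate's +y edge, at underside height: (+22, +49, 0) mm on the plate. The notch is 12 mm deep (y 43 to 55) and runs from x = +12 to +32 mm; its rear end is a 45 degree ramp rising to the plate's top at x = +3 mm, for the spring finger to climb as the plate slides on.
- notch_r (a point): The same notch in the plate's -y edge: (+22, -49, 0) mm on the plate.
- seat_cup (a point): Four-sided cup seat under the plate at (-36, +28, 0) mm. The other seats: a vee along y at (-36, -28) mm, a flat recess at (+20, 0) mm. Their walls slope 45 degrees, mouths 15 mm (recess 18 mm). The plate sinks 4 mm when the balls enter them. Ahead (+x) of each seat its pad is flat, level with the underside, to 33 mm from the seat's middle: there the balls run first.
- base: Detector chassis, fixed: white tray 230 x 220 mm, sides 34 mm high, lamp house 50 mm high at its far end (x over 104 mm); its dark deck has three 16 mm steel balls at (-36, +28), (-36, -28), (+20, 0) mm. Origin: deck centre, on the table; x: the way the plate slides. Home: plate origin over this one, x axes alike. Ball tops lie 46 to 54 mm above the origin, fixed in a run, not measured: feel for them. Load: under 25 N.
- load_point (a point): Point of the base at (-22, 0, 0) mm, on the table. With the plate's origin above it and the x axes alike, the plate rests flat on the three ball tops and the spring fingers stand in the middle of its notches, 5 mm free before and behind, 3 mm at the inner ends.
- spring_l (a joint): Yellow spring finger, 10 mm round, at x = 0, y = +46 to +75 mm of the base; points inward and presses down on the plate's edge. Value: rise in m. 0: on its stop, underside 3 mm above the ball tops; 0.007: on the plate's edge while the plate rides on the ball tops; 0.003: plate fully home; 0.010: upper stop. Presses with 1.2 N at 0, plus 0.2 N per mm.
- spring_r (a joint): The same finger on the other side, y = -46 to -75 mm of the base. Value as spring_l.
- mat: Blue storage mat, fixed, 160 x 160 x 6 mm, on which the plate starts. Origin: centre of the underside.
- bottle: Bystander: amber jar with blue cap, 56 mm diameter, 110 mm high, loose. Origin: centre of the underside.
- rack: Bystander: blue vial rack 70 x 120 x 30 mm with vials up to 48 mm high, loose. Origin: centre of the underside.
- driver: Bystander: screwdriver with green handle, 150 mm long, lying on the table. Origin: underside near its middle; x along it.
Things that resemble listed ones, but are neither listed nor needed, are in the scene too. Of the things that look like the plate, the middle-sized one is meant. Of the things that look like the mat, take the one that is farthest to the robot's right at the start.

How it is judged:
By the outcome, as a careful person would: the job done as asked, in the order asked, and still so for the second after the job is handed in, with the robot touching nothing.
It also fails if it takes over 56 s, if anything falls off the work surface, if the arm or the gripper's body presses on something with over 40 N, if the wrist force passes 120 N, or if a joint passes its speed limit or range.

## Robot

A 6-joint arm with a two-finger parallel gripper is mounted at the origin on the work surface. World frame = base frame: x ahead of the robot, y to its left, z up, the work surface at z = 0. Lengths are in m, angles in rad, forces in N, time in s.
With the tool pointing down it reaches from about 0.35 to 0.975 m from the base axis. Payload 4.9 kg.
Tool frame: the origin (TCP) lies at the very end of the fingers, on their centre line; the grasp point (between the pads) lies 19 mm behind it (manip.hold_point_z is the distance from the TCP to the grasp point, in m); z points along the fingers, y is the direction in which the jaws open and shut (so a half turn about z gives the same grasp; the last joint's range is limited). The gripper opens to 85 mm and grips with 20 to 120 N. Pads are 22 mm wide; open, the fingers measure 114 mm over their backs; the gripper's body (76 mm by 85 mm) begins 54 mm behind the grasp point. The pads swing forward as they close: fully open they stand 13 mm farther back than shut.
Start: joints at [1.198, 0.053, 1.613, -0, 1.476, -0.119], TCP at [0.157, 0.605, 0.231] pointing down, gripper open.
Joint ranges: [-3.01, 3.01], [-1.01, 2.22], [0.06, 2.58], [-1.02, 4.17], [0.09, 2.62], [-3.14, 3.14]. Speed limits (rad/s): [2.57, 2.57, 3.14, 3.14, 3.14, 3.14].

## Interface

Orientations are given as a unit quaternion [w, x, y, z].
In Python, from plant import monitor, grab_frame, camera_params, ticket, manip gives the robot as it stands.
- The arm moves only by the tool play_rows, never from a script. Its argument "commands" is a list of rows, each an object of numbers: "dx", "dy", "dz": the shift along the tool's x, y, z in cm; "rx", "ry", "rz": the turn, a rotation vector about the tool's x, y, z in rad; "claw": the closure, from 0 (fully open) to 1 (shut). In form: [{"dx": .., "dy": .., "dz": .., "rx": .., "ry": .., "rz": .., "claw": ..}, ...]. A call has 1 to 5 rows; each row is the pose to reach, as a shift and turn from the pose measured when the call began, along the tool's axes at that moment; what a row does not reach only later rows make up. A row lasts 1/10 s, in which the tool goes at most 50 mm and 8.59 degrees, less where a joint would pass 70% of its speed; a pose out of reach is approached as far as the arm can. A call with a gripper value outside its range is refused whole. The fingers move at their own pace and stop on an object; the grip force is fixed at half the most. Time passes only in rows, so rows that repeat a pose let the fingers close. It gives the time, the measured TCP pose, the force and the opening at its end, in the units of the state.
- monitor.state(): the state, without advancing time (a new reading comes with each control period).
- grab_frame(name): name is "scene" or "top" or "wrist"; returns the picture (384x512x3 uint8, blue, green, red); there is no depth.
- camera_params(name): a dict with "fx", "fy", "cx", "cy" (pixels), "k1" (the pictures are not rectified: a ray, as slopes to the right and down, at radius r is drawn at 1 + k1 r^2 times it, then the intrinsics apply), "rvec" (rotation vector, rad) and "tvec" (3), from world to camera coordinates, as OpenCV has them; the wrist camera has in their place "tool_from_camera" (4x4, takes a point from camera to tool coordinates, whose origin is the TCP and whose axes are the flange's). Camera axes: x right, y down, z forward; pixel columns grow to the right and rows downward; lengths in m; the calibration is good to about 2 mm. A picture is of the moment at which its call begins: read the wrist's pose just before it. camera_params takes no time and is no camera call.
- ticket.job_done(): hands the job in, once; it reports no verdict.
The state is a dict: "time": time; "joint_pos": joint angles; "joint_vel": joint speeds; "joint_efforts": joint torques, N m; "tool_pos": TCP position; "tool_rot": TCP orientation; "contact_force": force on the tool from outside, world axes, zero at the start; "ft_torque": the same for the moment, N m; "gripper_width": opening from 0.0 (shut) to 1.0 (fully open).
Only numpy, scipy, OpenCV 4.12 (cv2) and the standard library are available. Lean on these libraries where they do the work, as an engineer would, in place of code of your own. Each camera call takes 0.05 s, during which the arm holds its last target.

## Working session

There is one attempt and no reset: what is moved stays moved. The work goes in short steps, Python scripts to look and compute and a tool call to move; the robot and the scene stay as the last step left them, time stands still between calls to the robot, and variables do not carry over. Pictures are saved under pics/ and viewed, and the job is handed in when it is done.

Besides the shell and the picture viewer there is one more tool, called after "Emit:" as name([rows], argument=value, ...), one row to a line, values as JSON. play_rows: Moves the arm, as the interface text tells. Its arguments: {"type":"object","properties":{"commands":{"type":"array"}},"required":["commands"]}

```bash
ls; mkdir -p pics; cat > h.py <<'E'
import numpy as np, cv2
from plant import monitor, grab_frame, camera_params, ticket, manip
from scipy.spatial.transform import Rotation as R
def cam(name, st=None):
    p=camera_params(name)
    if name=='wrist':
        st=st or monitor.state()
        T=np.eye(4); q=st['tool_rot']; T[:3,:3]=R.from_quat([q[1],q[2],q[3],q[0]]).as_matrix(); T[:3,3]=st['tool_pos']
        M=np.linalg.inv(T@np.array(p['tool_from_camera'])); 
    else:
        M=np.eye(4); M[:3,:3]=R.from_rotvec(np.ravel(p['rvec'])).as_matrix(); M[:3,3]=np.ravel(p['tvec'])
    return p,M
def ray(c,uv):
    p,M=c; x=(uv[0]-p['cx'])/p['fx']; y=(uv[1]-p['cy'])/p['fy']
    rd=np.hypot(x,y); r=rd
    for _ in range(30): r=rd/(1+p['k1']*r*r)
    s=r/rd if rd>0 else 1
    d=M[:3,:3].T@np.array([x*s,y*s,1]); o=-M[:3,:3].T@M[:3,3]
    return o,d
def onz(c,uv,z):
    o,d=ray(c,uv); return o+d*(z-o[2])/d[2]
def proj(c,P):
    p,M=c; q=M[:3,:3]@np.array(P)+M[:3,3]; x,y=q[0]/q[2],q[1]/q[2]; s=1+p['k1']*(x*x+y*y)
    return np.array([p['fx']*x*s+p['cx'],p['fy']*y*s+p['cy']])
E
python3 - <<'E'
from h import *
print(monitor.state(), manip.hold_point_z)
for n in ['scene','top','wrist']:
    im=grab_frame(n); cv2.imwrite(f'pics/{n}0.png',im); p=camera_params(n); print(n,p)
E
```

```text
pics
{'time': 0.0, 'joint_pos': array([ 1.19801562e+00,  5.33385876e-02,  1.61430546e+00,  6.41586617e-06,
        1.47599626e+00, -1.19036298e-01]), 'joint_vel': array([-0.00115464, -0.00018545, -0.0015882 , -0.00027499, -0.0002832 ,
       -0.00032527]), 'joint_efforts': array([-5.05546850e-04, -3.93677473e+01, -3.70180357e+01, -1.73750359e-04,
        7.08263658e-03,  1.78147519e-05]), 'tool_pos': array([0.15668387, 0.60439418, 0.2300675 ]), 'tool_rot': array([-2.52335336e-04,  1.26532347e-01,  9.91961953e-01, -9.92250211e-04]), 'contact_force': array([-0.23662728, -0.24526331, -0.64808565]), 'ft_torque': array([-0.02756468,  0.01445528, -0.00741512]), 'gripper_width': 1.0015786628213723} 0.0187
scene {'fx': 470.0069496719471, 'fy': 470.0069496719471, 'cx': 250.7805100269673, 'cy': 197.3536696253671, 'k1': -0.04137324899556851, 'rvec': array([ 2.23120659,  1.42209552, -0.42260403]), 'tvec': array([-0.15084181, -0.36178544,  1.75790067])}
top {'fx': 374.7600006907703, 'fy': 374.7600006907703, 'cx': 257.01538705628786, 'cy': 194.53297212495022, 'k1': -0.03507863080055517, 'rvec': array([ 2.15455463, -2.12570596,  0.22919538]), 'tvec': array([-0.07903061,  0.51061604,  1.03303892])}
wrist {'fx': 310.412117987765, 'fy': 310.412117987765, 'cx': 257.389266052783, 'cy': 192.4738010727284, 'k1': -0.06868503671733547, 'tool_from_camera': array([[ 2.83517707e-04, -9.60448190e-01, -2.78458605e-01,
         7.08538486e-02],
       [ 9.99999943e-01,  3.22652943e-04, -9.47133363e-05,
         4.45388168e-04],
       [ 1.80812741e-04, -2.78458562e-01,  9.60448227e-01,
        -1.41698340e-01],
       [ 0.00000000e+00,  0.00000000e+00,  0.00000000e+00,
         1.00000000e+00]])}
```

View pics/scene0.png

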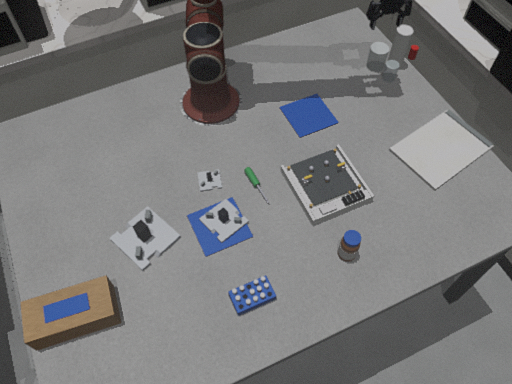

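View pics/top0.png

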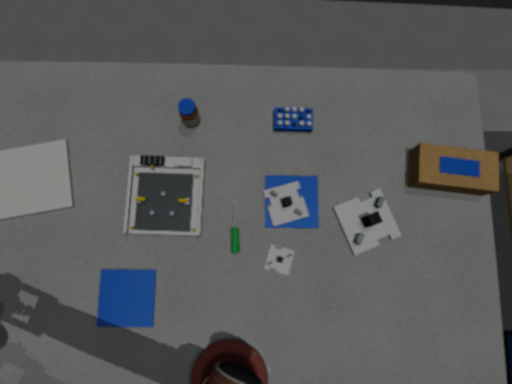

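View pics/wrist0.png

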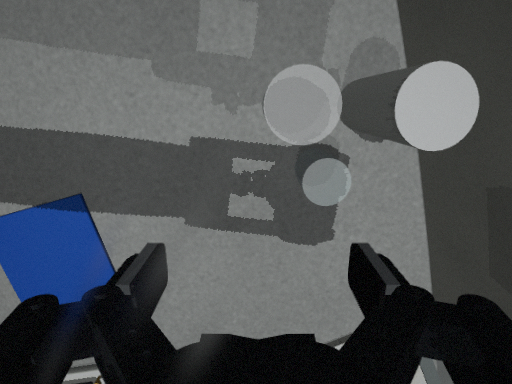

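Candidates for the plate in the top image are the small one at (280,260), the one on the mat at (287,203) and the large one at (368,221). The middle-sized plate is the one on the mat, so I'll take a close crop of it and of the detector.

```bash
python3 - <<'E'
from h import *
im=cv2.imread('pics/top0.png')
a=cv2.resize(im[165:240,255:330],None,fx=8,fy=8,interpolation=cv2.INTER_CUBIC); cv2.imwrite('pics/cA.png',a)
a=cv2.resize(im[145:245,115:215],None,fx=6,fy=6,interpolation=cv2.INTER_CUBIC); cv2.imwrite('pics/cB.png',a)
s=cv2.imread('pics/scene0.png')
cv2.imwrite('pics/cC.png',cv2.resize(s[185:260,180:260],None,fx=8,fy=8,interpolation=cv2.INTER_CUBIC))
cv2.imwrite('pics/cD.png',cv2.resize(s[135:230,270:380],None,fx=6,fy=6,interpolation=cv2.INTER_CUBIC))
c=cam('top')
for uv,z in [((287,202),.064),((165,195),.05),((293,119),.03),((188,106),.11),((235,240),.0),((280,260),.03),((229,370),0),((368,221),0.06)]: print(uv,onz(c,uv,z).round(3))
print(monitor.state()['time'])
E
```

```text
(287, 202) [ 0.489 -0.157  0.064]
(165, 195) [0.506 0.191 0.05 ]
(293, 119) [ 0.752 -0.18   0.03 ]
(188, 106) [0.752 0.128 0.11 ]
(235, 240) [ 0.383 -0.01   0.   ]
(280, 260) [ 0.326 -0.14   0.03 ]
(229, 370) [ 0.022 -0.001  0.   ]
(368, 221) [ 0.438 -0.389  0.06 ]
0.15
```

View pics/cA.png

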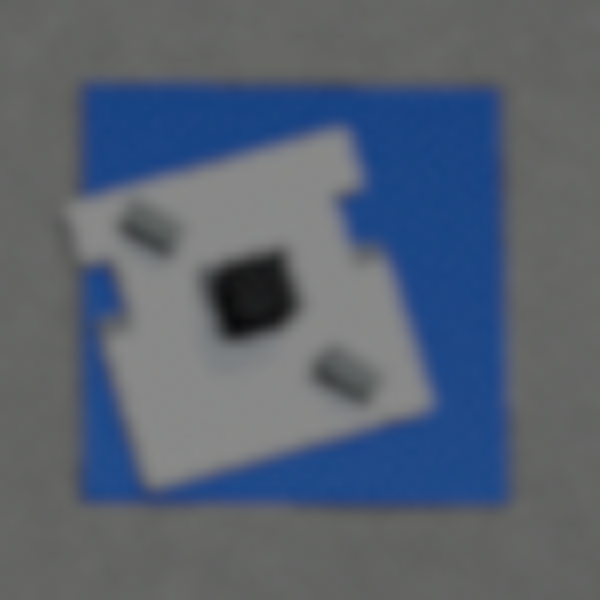

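View pics/cB.png

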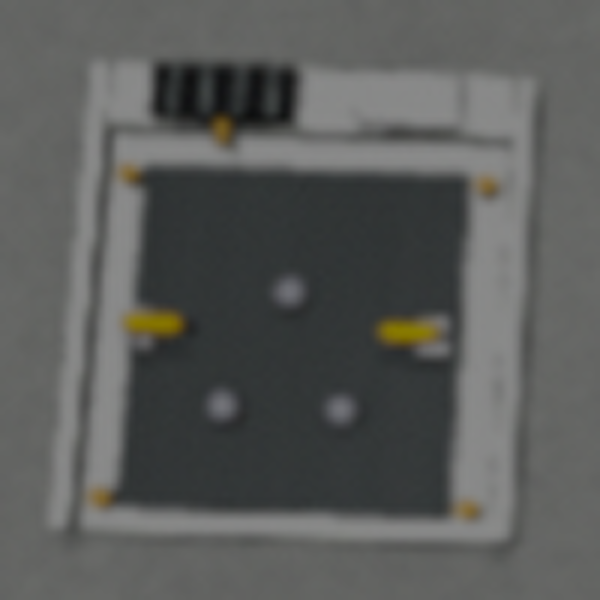

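View pics/cC.png

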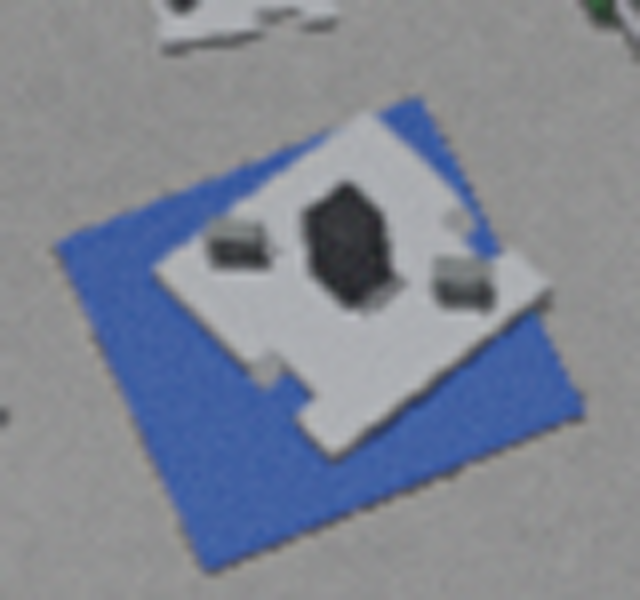

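View pics/cD.png

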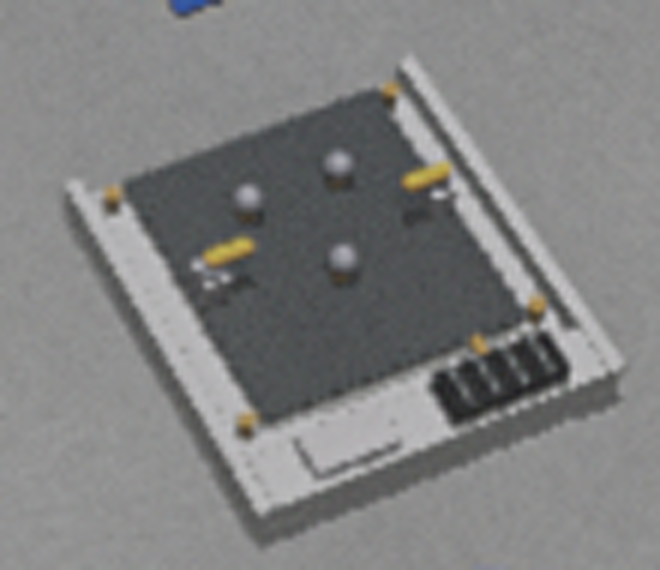

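The crops show the chosen plate with its knob at about (287,202), yawed about 16° with its notches toward the far end. The detector's balls are at (152,212), (172,213) and (163,194). Measuring these next.

```bash
python3 - <<'E'
from h import *
c=cam('top'); print('cam',-c[1][:3,:3].T@c[1][:3,3])
A=lambda u,v,z:onz(c,(255+(u+.5)/8-.5,165+(v+.5)/8-.5),z)
B=lambda u,v,z:onz(c,(115+(u+.5)/6-.5,145+(v+.5)/6-.5),z)
cs=[A(u,v,.016) for u,v in [(72,205),(345,125),(436,405),(150,490)]]
for p in cs: print(p.round(4))
print('sides',[np.linalg.norm(cs[i]-cs[i-3]).round(4) for i in range(4)],'ctr',np.mean(cs,0))
d=cs[0]-cs[3];e=cs[1]-cs[2];f=cs[0]-cs[1];g=cs[3]-cs[2]
print(np.degrees([np.arctan2(d[1],d[0]),np.arctan2(e[1],e[0]),np.arctan2(-f[0],f[1]),np.arctan2(-g[0],g[1])]))
print('knob',A(251,292,.064))
b=[B(u,v,.043) for u,v in [(221,405),(341,409),(289,291)]]
for p in b: print(p.round(4))
m=(b[0]+b[1])/2; d=b[2]-m; f=b[0]-b[1]; print('len',np.linalg.norm(d),np.linalg.norm(f),np.degrees([np.arctan2(d[1],d[0]),np.arctan2(-f[0],f[1])]),'org',m+d*36/56)
y=[B(u,v,.055) for u,v in [(154,324),(408,332)]];f=y[0]-y[1];print('fingers',y,np.linalg.norm(f),np.degrees(np.arctan2(-f[0],f[1])),np.mean(y,0))
E
```

```text
cam [ 0.31581393 -0.0395189   1.11033499]
[ 0.531  -0.0925  0.016 ]
[ 0.5633 -0.1949  0.016 ]
[ 0.458  -0.2277  0.016 ]
[ 0.4251 -0.1219  0.016 ]
sides [np.float64(0.1074), np.float64(0.1104), np.float64(0.1108), np.float64(0.1099)] ctr [ 0.49434079 -0.15924394  0.016     ]
[15.51098237 17.3042961  17.53204563 17.25328405]
knob [ 0.49116473 -0.15399023  0.064     ]
[0.4566 0.2287 0.043 ]
[0.4556 0.1717 0.043 ]
[0.5123 0.1995 0.043 ]
len 0.05618320082652051 0.057022077198945885 [-0.69865152 -1.02428359] org [0.49222537 0.19976244 0.043     ]
fingers [array([0.49314806, 0.2596498 , 0.055     ]), array([0.49126357, 0.13957517, 0.055     ])] 0.12008942044092644 -0.8991451076794167 [0.49220582 0.19961249 0.055     ]
```

```bash
cat >> h.py <<'E'
def Rt(phi):  # tool down, tool y at angle phi deg
    a=np.radians(phi); y=np.array([np.cos(a),np.sin(a),0]); z=np.array([0,0,-1.]); return np.column_stack([np.cross(y,z),y,z])
def go(P,phi,st=None):
    st=st or monitor.state(); q=st['tool_rot']; T=R.from_quat([q[1],q[2],q[3],q[0]]).as_matrix()
    d=T.T@(np.array(P)-st['tool_pos'])*100; r=R.from_matrix(T.T@Rt(phi)).as_rotvec()
    print('d cm',d.round(3),'r',r.round(4)); return d,r
def show():
    st=monitor.state(); q=st['tool_rot']; T=R.from_quat([q[1],q[2],q[3],q[0]]).as_matrix()
    print('t',round(st['time'],2),'pos',np.array(st['tool_pos']).round(4),'phi',np.degrees(np.arctan2(T[1,1],T[0,1])).round(2),'tilt',np.degrees([T[0,2],T[1,2]]).round(2),'F',np.array(st['contact_force']).round(2),'M',np.array(st['ft_torque']).round(2),'w',round(st['gripper_width'],3)); return st
E
python3 - <<'E'
from h import *
show(); go([0.493,-0.157,0.22],17)
E
```

```text
t 0.15 pos [0.1567 0.6045 0.2303] phi 75.46 tilt [-0.03 -0.09] F [ 0.23 -0.84  0.99] M [-0.   -0.06  0.02] w 1.0
d cm [-51.668 -65.267   1.131] r [-1.6000e-03  7.0000e-04  1.0203e+00]
```

Emit:
play_rows([
  {"dx":-51.7,"dy":-65.3,"dz":1.1,"rz":1.02,"claw":0},
  {"dx":-51.7,"dy":-65.3,"dz":1.1,"rz":1.02,"claw":0},
  {"dx":-51.7,"dy":-65.3,"dz":1.1,"rz":1.02,"claw":0},
  {"dx":-51.7,"dy":-65.3,"dz":1.1,"rz":1.02,"claw":0},
  {"dx":-51.7,"dy":-65.3,"dz":1.1,"rz":1.02,"claw":0},
])

```text
invalid input
```

```bash
python3 - <<'E'
from h import *
show(); go([0.493,-0.157,0.22],17)
E
```

```text
t 0.15 pos [0.1567 0.6045 0.2303] phi 75.46 tilt [-0.03 -0.09] F [ 0.23 -0.84  0.99] M [-0.   -0.06  0.02] w 1.0
d cm [-51.668 -65.267   1.131] r [-1.6000e-03  7.0000e-04  1.0203e+00]
```

Emit:
play_rows([
  {"dx":-51.7,"dy":-65.3,"dz":1.1,"rx":0,"ry":0,"rz":1.02,"claw":0},
  {"dx":-51.7,"dy":-65.3,"dz":1.1,"rx":0,"ry":0,"rz":1.02,"claw":0},
  {"dx":-51.7,"dy":-65.3,"dz":1.1,"rx":0,"ry":0,"rz":1.02,"claw":0},
  {"dx":-51.7,"dy":-65.3,"dz":1.1,"rx":0,"ry":0,"rz":1.02,"claw":0},
  {"dx":-51.7,"dy":-65.3,"dz":1.1,"rx":0,"ry":0,"rz":1.02,"claw":0},
])

```text
time: 0.65
tool_pos: [0.258, 0.3744, 0.2275]
tool_rot: [0.0, 0.483, 0.875, -0.001]
contact_force: [0.9, -0.4, 0.9]
gripper_width: 1.001
```

```bash
python3 - <<'E'
from h import *
show(); go([0.493,-0.157,0.22],17)
E
```

```text
t 0.65 pos [0.258  0.3744 0.2275] phi 32.18 tilt [-0.02 -0.09] F [ 0.93 -0.42  0.93] M [-0.02 -0.04  0.02] w 1.001
d cm [-57.491  -8.41    0.831] r [-0.0009  0.0013  0.265 ]
```

Emit:
play_rows([
  {"dx":-57.5,"dy":-8.4,"dz":0.8,"rx":0,"ry":0,"rz":0.265,"claw":0},
  {"dx":-57.5,"dy":-8.4,"dz":0.8,"rx":0,"ry":0,"rz":0.265,"claw":0},
  {"dx":-57.5,"dy":-8.4,"dz":0.8,"rx":0,"ry":0,"rz":0.265,"claw":0},
  {"dx":-57.5,"dy":-8.4,"dz":0.8,"rx":0,"ry":0,"rz":0.265,"claw":0},
  {"dx":-57.5,"dy":-8.4,"dz":0.8,"rx":0,"ry":0,"rz":0.265,"claw":0},
])

```text
time: 1.15
tool_pos: [0.3589, 0.1457, 0.2246]
tool_rot: [0.001, 0.595, 0.804, -0.0]
contact_force: [1.2, -0.4, -0.2]
gripper_width: 0.999
```

```bash
python3 - <<'E'
from h import *
show(); go([0.493,-0.157,0.22],17)
E
```

```text
t 1.15 pos [0.3589 0.1457 0.2246] phi 17.02 tilt [ 0.04 -0.07] F [ 1.22 -0.38 -0.21] M [-0.03 -0.06  0.02] w 0.999
d cm [-32.867   3.963   0.51 ] r [0.0003 0.0014 0.0003]
```

Emit:
play_rows([
  {"dx":-32.9,"dy":4.0,"dz":0.5,"rx":0,"ry":0,"rz":0,"claw":0},
  {"dx":-32.9,"dy":4.0,"dz":0.5,"rx":0,"ry":0,"rz":0,"claw":0},
  {"dx":-32.9,"dy":4.0,"dz":0.5,"rx":0,"ry":0,"rz":0,"claw":0},
  {"dx":-32.9,"dy":4.0,"dz":0.5,"rx":0,"ry":0,"rz":0,"claw":0},
  {"dx":-32.9,"dy":4.0,"dz":0.5,"rx":0,"ry":0,"rz":0,"claw":0},
])

```text
time: 1.65
tool_pos: [0.4601, -0.0833, 0.2211]
tool_rot: [0.001, 0.595, 0.804, -0.0]
contact_force: [0.7, -0.5, 0.0]
gripper_width: 1.004
```

```bash
python3 - <<'E'
from h import *
show(); go([0.493,-0.157,0.22],17)
E
```

```text
t 1.65 pos [ 0.4601 -0.0833  0.2211] phi 16.98 tilt [ 0.06 -0.07] F [ 0.66 -0.46  0.04] M [ 0.02 -0.03  0.02] w 1.004
d cm [-8.012  0.996  0.124] r [ 0.0007  0.0014 -0.0004]
```

Emit:
play_rows([
  {"dx":-4,"dy":0.5,"dz":0.1,"rx":0,"ry":0,"rz":0,"claw":0},
  {"dx":-7,"dy":0.9,"dz":0.1,"rx":0,"ry":0,"rz":0,"claw":0},
  {"dx":-8.0,"dy":1.0,"dz":0.1,"rx":0,"ry":0,"rz":0,"claw":0},
  {"dx":-8.0,"dy":1.0,"dz":0.1,"rx":0,"ry":0,"rz":0,"claw":0},
])

```text
time: 2.05
tool_pos: [0.4929, -0.1575, 0.2197]
tool_rot: [0.0, 0.596, 0.803, -0.0]
contact_force: [0.4, 1.0, 0.2]
gripper_width: 1.004
```

```bash
python3 - <<'E'
from h import *
show(); im=grab_frame('wrist'); cv2.imwrite('pics/w1.png',im)
E
```

```text
t 2.05 pos [ 0.4929 -0.1575  0.2197] phi 16.88 tilt [-0.   -0.02] F [0.39 1.   0.21] M [0.   0.01 0.08] w 1.004
```

View pics/w1.png

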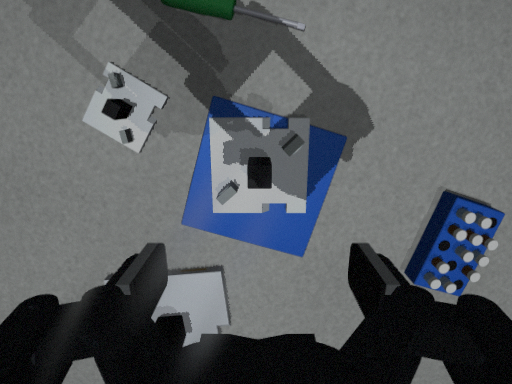

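```bash
python3 - <<'E'
from h import *
im=cv2.imread('pics/w1.png'); cv2.imwrite('pics/w1c.png',cv2.resize(im[90:240,180:340],None,fx=5,fy=4,interpolation=cv2.INTER_CUBIC) if 0 else cv2.resize(im[100:230,190:330],None,fx=5,fy=5,interpolation=cv2.INTER_CUBIC))
E
```

```text
(no output)
```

View pics/w1c.png

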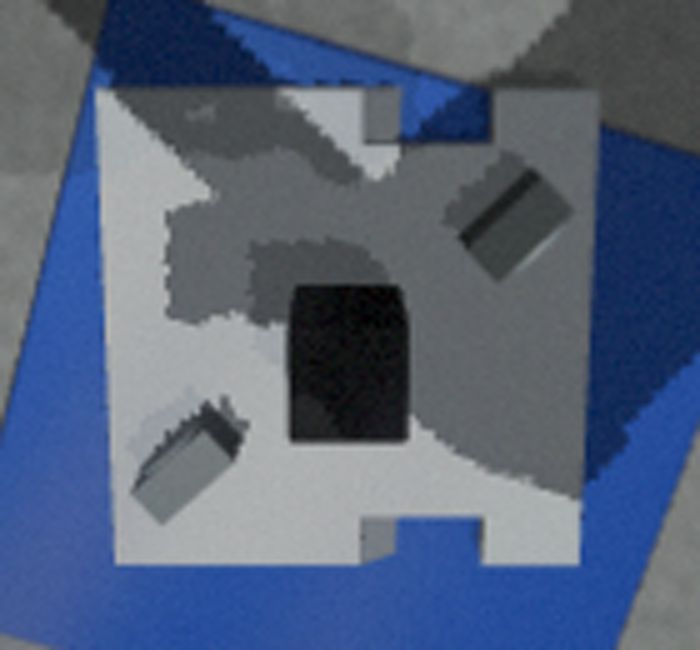

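```bash
python3 - <<'E'
from h import *
c=cam('wrist')
A=lambda u,v,z:onz(c,(190+(u+.5)/5-.5,100+(v+.5)/5-.5),z)
cs=[A(u,v,.016) for u,v in [(97,88),(598,90),(580,565),(115,565)]]
for p in cs: print(p.round(4))
print('sides',[np.linalg.norm(cs[i]-cs[i-3]).round(4) for i in range(4)],'ctr',np.mean(cs,0))
ang=lambda v:np.degrees(np.arctan2(v[1],v[0]))
print(ang(cs[1]-cs[0]),ang(cs[2]-cs[3]),ang(cs[0]-cs[3])-90,ang(cs[1]-cs[2])-90)
k=[A(291,440,.064),A(408,440,.064)]; print(k,np.linalg.norm(k[0]-k[1]),ang(k[1]-k[0]))
a=np.radians(17); yv=np.array([-np.sin(a),np.cos(a),0]); print('knob ctr',np.mean(k,0)+.012*yv)
go([*(np.mean(cs,0)[:2]),.1],17)
E
```

```text
[ 0.426 -0.118  0.016]
[ 0.5305 -0.0865  0.016 ]
[ 0.5631 -0.1913  0.016 ]
[ 0.4578 -0.2234  0.016 ]
sides [np.float64(0.1091), np.float64(0.1097), np.float64(0.1101), np.float64(0.1101)] ctr [ 0.49434785 -0.15479765  0.016     ]
16.754546136556332 16.95917107084619 16.80492567120355 17.293872306140173
[array([ 0.48661737, -0.16886596,  0.064     ]), array([ 0.50885377, -0.16208256,  0.064     ])] 0.023248055397023137 16.964768505745674
knob ctr [ 0.49422711 -0.1539986   0.064     ]
d cm [ 0.111  0.209 11.982] r [ 0.      0.0001 -0.0008]
```

```bash
python3 - <<'E'
from h import *
c=cam('wrist')
A=lambda u,v,z:onz(c,(190+(u+.5)/5-.5,100+(v+.5)/5-.5),z)
a=np.radians(16.95); M=np.array([[np.cos(a),np.sin(a)],[-np.sin(a),np.cos(a)]])
for z,l in [(.038,[(535,168),(575,208),(500,280),(460,238),(133,488),(205,428),(240,458),(163,523)])]:
  for u,v in l: print((u,v),(M@(A(u,v,z)[:2]-[.4943,-.1545])*1000).round(1))
go([.4943,-.1545,.12],106.95);go([.4943,-.1545,.12],-73.05);print(monitor.state()['joint_pos'])
E
```

```text
(535, 168) [38.4 39.6]
(575, 208) [47.  31.4]
(500, 280) [31.8 16.3]
(460, 238) [23.2 25.1]
(133, 488) [-46.9 -29.5]
(205, 428) [-30.9 -15.9]
(240, 458) [-23.5 -22.6]
(163, 523) [-40.6 -37.5]
d cm [0.141 0.213 9.982] r [-1.0000e-04  1.0000e-04 -1.5707e+00]
d cm [0.141 0.213 9.982] r [1.0000e-04 1.0000e-04 1.5708e+00]
[-4.51501587e-01 -2.02347829e-01  1.87360260e+00 -7.21455258e-05
  1.47024170e+00 -7.47377820e-01]
```

The blocks' corners come to x ±23 and y ±16 mm. Gripping along plate y leaves more room, so I'll turn the tool 90°, which puts the camera on the far side.

Emit:
play_rows([
  {"dx":0.1,"dy":0.2,"dz":3,"rx":0,"ry":0,"rz":0.3,"claw":0},
  {"dx":0.1,"dy":0.2,"dz":5,"rx":0,"ry":0,"rz":0.6,"claw":0},
  {"dx":0.1,"dy":0.2,"dz":7,"rx":0,"ry":0,"rz":0.9,"claw":0},
  {"dx":0.1,"dy":0.2,"dz":9,"rx":0,"ry":0,"rz":1.2,"claw":0},
  {"dx":0.1,"dy":0.2,"dz":10,"rx":0,"ry":0,"rz":1.5,"claw":0},
])

```text
time: 2.6
tool_pos: [0.4928, -0.1525, 0.1178]
tool_rot: [-0.001, 0.849, 0.528, -0.001]
contact_force: [-0.8, -0.8, 0.4]
gripper_width: 1.0
```

```bash
python3 - <<'E'
from h import *
show(); go([0.4943,-0.1545,0.10],-73.05)
E
```

```text
t 2.6 pos [ 0.4928 -0.1525  0.1178] phi -26.22 tilt [-0.14  0.08] F [-0.79 -0.8   0.4 ] M [ 0.   -0.03  0.03] w 1.0
d cm [-0.114  0.231  1.777] r [-0.0028  0.0011  0.8173]
```

Emit:
play_rows([
  {"dx":-0.1,"dy":0.2,"dz":0.5,"rx":0,"ry":0,"rz":0.817,"claw":0},
  {"dx":-0.1,"dy":0.2,"dz":1,"rx":0,"ry":0,"rz":0.817,"claw":0},
  {"dx":-0.1,"dy":0.2,"dz":1,"rx":0,"ry":0,"rz":0.817,"claw":0},
  {"dx":-0.1,"dy":0.2,"dz":1,"rx":-0.003,"ry":0.001,"rz":0.817,"claw":0},
  {"dx":-0.1,"dy":0.2,"dz":1,"rx":-0.003,"ry":0.001,"rz":0.817,"claw":0},
])

```text
time: 3.1
tool_pos: [0.4937, -0.1523, 0.1079]
tool_rot: [-0.0, 0.984, 0.181, -0.0]
contact_force: [-0.6, -0.0, 0.3]
gripper_width: 1.0
```

```bash
python3 - <<'E'
from h import *
show(); go([0.4943,-0.1545,0.10],-73.05)
E
```

```text
t 3.1 pos [ 0.4937 -0.1523  0.1079] phi -69.19 tilt [-0.01  0.02] F [-0.61 -0.03  0.32] M [-0.04  0.02 -0.03] w 1.0
d cm [-0.021  0.23   0.788] r [-0.0004  0.      0.0673]
```

Emit:
play_rows([
  {"dx":0,"dy":0.2,"dz":0.5,"rx":0,"ry":0,"rz":0.067,"claw":0},
  {"dx":0,"dy":0.2,"dz":0.5,"rx":0,"ry":0,"rz":0.067,"claw":0},
  {"dx":0,"dy":0.2,"dz":0.5,"rx":0,"ry":0,"rz":0.067,"claw":0},
])

```text
time: 3.4
tool_pos: [0.4941, -0.1529, 0.103]
tool_rot: [-0.0, 0.989, 0.149, -0.0]
contact_force: [0.9, -0.5, 0.1]
gripper_width: 1.002
```

```bash
python3 - <<'E'
from h import *
show(); go([0.4943,-0.1545,0.028],-73.05)
im=grab_frame('wrist'); cv2.imwrite('pics/w2.png',im)
E
```

```text
t 3.4 pos [ 0.4941 -0.1529  0.103 ] phi -72.85 tilt [-0.01  0.03] F [ 0.87 -0.51  0.14] M [-0.05 -0.02 -0.03] w 1.002
d cm [-0.03   0.16   7.501] r [-0.0006  0.      0.0035]
```

View pics/w2.png

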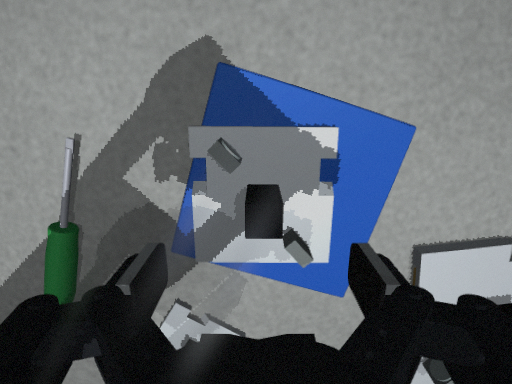

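```bash
python3 - <<'E'
from h import *
c=cam('wrist')
cs=[onz(c,p,.016) for p in [(189.5,127),(338.5,128),(329,263),(194,262)]]
print('sides',[np.linalg.norm(cs[i]-cs[i-3]).round(4) for i in range(4)],'ctr',np.mean(cs,0))
ang=lambda v:np.degrees(np.arctan2(v[1],v[0]))
print(ang(cs[1]-cs[0])+90,ang(cs[2]-cs[3])+90,ang(cs[0]-cs[3]),ang(cs[1]-cs[2]))
k=[onz(c,p,.064) for p in [(245,238.5),(283.5,238.5)]]; a=np.radians(17);print(np.mean(k,0)+.012*np.array([np.cos(a),np.sin(a),0]),np.linalg.norm(k[0]-k[1]))
E
```

```text
sides [np.float64(0.1086), np.float64(0.1097), np.float64(0.1117), np.float64(0.1094)] ctr [ 0.49437949 -0.15711653  0.016     ]
16.785401803001378 16.624041367536165 15.578180789127739 17.193780223564584
[ 0.49535788 -0.15704039  0.064     ] 0.02444139099476604
```

```bash
python3 - <<'E'
from h import *
go([0.4947,-0.156,0.028],-73.1)
E
```

```text
d cm [-0.043  0.278  7.514] r [-0.0003 -0.0002  0.0037]
```

Emit:
play_rows([
  {"dx":0,"dy":0.28,"dz":2,"rx":0,"ry":0,"rz":0.004,"claw":0},
  {"dx":0,"dy":0.28,"dz":4,"rx":0,"ry":0,"rz":0.004,"claw":0},
  {"dx":0,"dy":0.28,"dz":6,"rx":0,"ry":0,"rz":0.004,"claw":0},
  {"dx":0,"dy":0.28,"dz":7.5,"rx":0,"ry":0,"rz":0.004,"claw":0},
  {"dx":0,"dy":0.28,"dz":7.5,"rx":0,"ry":0,"rz":0.004,"claw":0},
])

```text
time: 3.95
tool_pos: [0.4933, -0.1548, 0.0258]
tool_rot: [-0.002, 0.989, 0.147, -0.002]
contact_force: [-0.5, 1.0, -0.3]
gripper_width: 1.001
```

```bash
python3 - <<'E'
from h import *
show(); go([0.4947,-0.156,0.028],-73.1)
im=grab_frame('wrist'); cv2.imwrite('pics/w3.png',im)
E
```

```text
t 3.95 pos [ 0.4933 -0.1548  0.0258] phi -73.07 tilt [-0.24  0.14] F [-0.51  1.02 -0.26] M [ 0.    0.01 -0.02] w 1.001
d cm [ 0.099  0.153 -0.219] r [-0.0036  0.0033  0.0005]
```

View pics/w3.png

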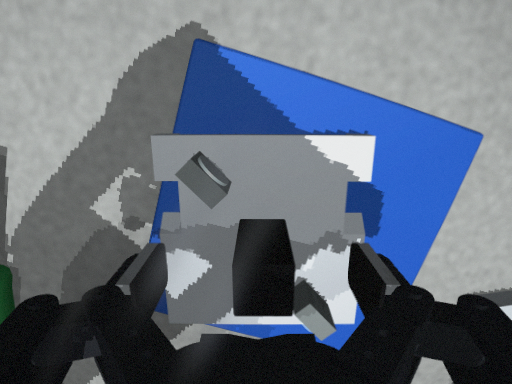

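```bash
python3 - <<'E'
from h import *
st=show(); c=cam('wrist')
k=[onz(c,p,.064) for p in [(232.5,315),(294.5,315)]]; a=np.radians(17);print(np.mean(k,0)+.012*np.array([np.cos(a),np.sin(a),0]),np.linalg.norm(k[0]-k[1]))
go([0.4947,-0.1565,0.028],-73.1)
E
```

```text
t 4.0 pos [ 0.4944 -0.1554  0.0273] phi -73.08 tilt [-0.11  0.08] F [-0.3  -0.03  0.16] M [-0.01 -0.01 -0.01] w 1.0
[ 0.49585199 -0.15707246  0.064     ] 0.02496750630208233
d cm [ 0.     0.118 -0.073] r [-0.0019  0.0015  0.0003]
```

Emit:
play_rows([
  {"dx":0.03,"dy":0.12,"dz":-0.08,"rx":-0.002,"ry":0.001,"rz":0,"claw":0},
  {"dx":0.03,"dy":0.12,"dz":-0.08,"rx":-0.002,"ry":0.001,"rz":0,"claw":0.3},
  {"dx":0.03,"dy":0.12,"dz":-0.08,"rx":-0.002,"ry":0.001,"rz":0,"claw":0.5},
  {"dx":0.03,"dy":0.12,"dz":-0.08,"rx":-0.002,"ry":0.001,"rz":0,"claw":0.6},
  {"dx":0.03,"dy":0.12,"dz":-0.08,"rx":-0.002,"ry":0.001,"rz":0,"claw":0.65},
])

```text
time: 4.5
tool_pos: [0.4952, -0.1565, 0.0285]
tool_rot: [0.0, 0.989, 0.147, 0.0]
contact_force: [-0.2, -0.1, 0.2]
gripper_width: 0.355
```

```bash
python3 - <<'E'
from h import *
show()
E
```

```text
t 4.5 pos [ 0.4952 -0.1565  0.0285] phi -73.08 tilt [ 0.01 -0.03] F [-0.18 -0.1   0.16] M [ 0.    0.02 -0.03] w 0.355
```

Emit:
play_rows([
  {"dx":0,"dy":0,"dz":0,"rx":0,"ry":0,"rz":0,"claw":0.72},
  {"dx":0,"dy":0,"dz":0,"rx":0,"ry":0,"rz":0,"claw":1},
  {"dx":0,"dy":0,"dz":0,"rx":0,"ry":0,"rz":0,"claw":1},
  {"dx":0,"dy":0,"dz":0,"rx":0,"ry":0,"rz":0,"claw":1},
])

```text
time: 4.9
tool_pos: [0.4953, -0.1566, 0.0286]
tool_rot: [0.0, 0.989, 0.147, 0.0]
contact_force: [-0.1, 0.6, 2.9]
gripper_width: 0.272
```

```bash
python3 - <<'E'
from h import *
show()
im=grab_frame('wrist'); cv2.imwrite('pics/w4.png',im)
E
```

```text
t 4.9 pos [ 0.4953 -0.1566  0.0286] phi -73.08 tilt [ 0.01 -0.04] F [-0.06  0.64  2.93] M [-0.    0.14 -0.02] w 0.272
```

View pics/w4.png

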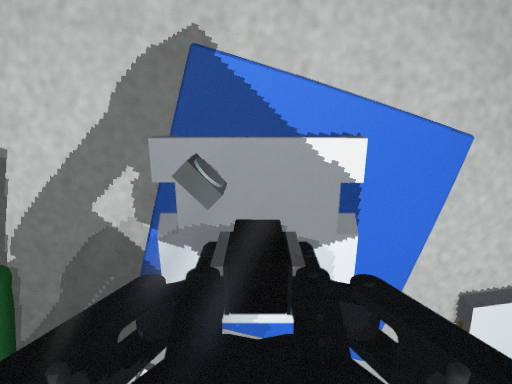

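Emit:
play_rows([
  {"dx":0,"dy":0,"dz":-0.5,"rx":0,"ry":0,"rz":0,"claw":1},
  {"dx":0,"dy":0,"dz":-2,"rx":0,"ry":0,"rz":0,"claw":1},
  {"dx":0,"dy":0,"dz":-5,"rx":0,"ry":0,"rz":0,"claw":1},
  {"dx":0,"dy":0,"dz":-9,"rx":0,"ry":0,"rz":0,"claw":1},
  {"dx":0,"dy":0,"dz":-12,"rx":0,"ry":0,"rz":0,"claw":1},
])

```text
time: 5.45
tool_pos: [0.4954, -0.1565, 0.1513]
tool_rot: [0.001, 0.989, 0.147, 0.001]
contact_force: [1.5, -0.7, -4.2]
gripper_width: 0.271
```

```bash
python3 - <<'E'
from h import *
show(); go([0.470,0.20,0.145],-90.9)
im=grab_frame('wrist'); cv2.imwrite('pics/w5.png',im)
E
```

```text
t 5.45 pos [ 0.4954 -0.1565  0.1513] phi -73.08 tilt [ 0.1  -0.07] F [ 1.46 -0.67 -4.17] M [-0.05 -0.06  0.02] w 0.271
d cm [  7.944 -34.852   0.577] r [ 0.0015 -0.0016  0.3111]
```

View pics/w5.png

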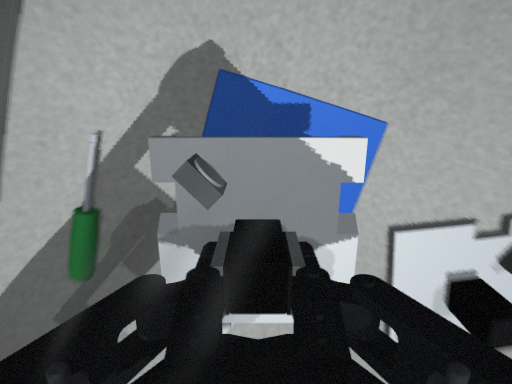

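Emit:
play_rows([
  {"dx":1,"dy":-3,"dz":0,"rx":0,"ry":0,"rz":0.06,"claw":1},
  {"dx":2,"dy":-8,"dz":0,"rx":0,"ry":0,"rz":0.12,"claw":1},
  {"dx":3,"dy":-13,"dz":0.2,"rx":0,"ry":0,"rz":0.18,"claw":1},
  {"dx":4,"dy":-18,"dz":0.2,"rx":0,"ry":0,"rz":0.24,"claw":1},
  {"dx":5.2,"dy":-23,"dz":0.3,"rx":0,"ry":0,"rz":0.3,"claw":1},
])

```text
time: 6.0
tool_pos: [0.4803, 0.0746, 0.1522]
tool_rot: [0.003, 1.0, -0.004, 0.005]
contact_force: [1.4, 0.1, -4.6]
gripper_width: 0.27
```

```bash
python3 - <<'E'
from h import *
st=show(); go([0.470,0.20,0.145],-90.9,st)
c=cam('wrist',dict(st,tool_pos=[0,0,0],tool_rot=[1,0,0,0]))
for p in [(149,137.5),(367,137.5)]:
  print(onz(c,p,.0125).round(4))
E
```

```text
t 6.0 pos [0.4803 0.0746 0.1522] phi -90.43 tilt [ 0.55 -0.3 ] F [ 1.37  0.06 -4.63] M [ 0.   -0.06  0.  ] w 0.27
d cm [ -1.131 -12.535   0.646] r [ 0.0051 -0.0097  0.0082]
[ 0.0543 -0.0543  0.0125]
[0.0543 0.054  0.0125]
```

Emit:
play_rows([
  {"dx":-0.4,"dy":-5,"dz":0.3,"rx":0.005,"ry":-0.01,"rz":0.008,"claw":1},
  {"dx":-0.8,"dy":-9,"dz":0.6,"rx":0.005,"ry":-0.01,"rz":0.008,"claw":1},
  {"dx":-1.1,"dy":-12,"dz":0.6,"rx":0.005,"ry":-0.01,"rz":0.008,"claw":1},
  {"dx":-1.1,"dy":-12.5,"dz":0.6,"rx":0.005,"ry":-0.01,"rz":0.008,"claw":1},
  {"dx":-1.1,"dy":-12.5,"dz":0.6,"rx":0.005,"ry":-0.01,"rz":0.008,"claw":1},
])

```text
time: 6.5
tool_pos: [0.4695, 0.2002, 0.1446]
tool_rot: [0.0, 1.0, -0.007, -0.001]
contact_force: [0.7, 0.4, -5.2]
gripper_width: 0.276
```

```bash
python3 - <<'E'
from h import *
st=show(); go([0.470,0.20,0.145],-90.9,st)
im=grab_frame('wrist'); cv2.imwrite('pics/w6.png',cv2.resize(im,None,fx=1.5,fy=1.5,interpolation=cv2.INTER_CUBIC))
im=grab_frame('scene'); cv2.imwrite('pics/s6.png',cv2.resize(im[110:240,250:390],None,fx=5,fy=5,interpolation=cv2.INTER_CUBIC))
E
```

```text
t 6.5 pos [0.4695 0.2002 0.1446] phi -90.77 tilt [-0.09 -0.05] F [ 0.72  0.45 -5.22] M [-0.02 -0.01 -0.05] w 0.276
d cm [ 0.045  0.017 -0.037] r [0.0008 0.0016 0.0023]
```

View pics/w6.png

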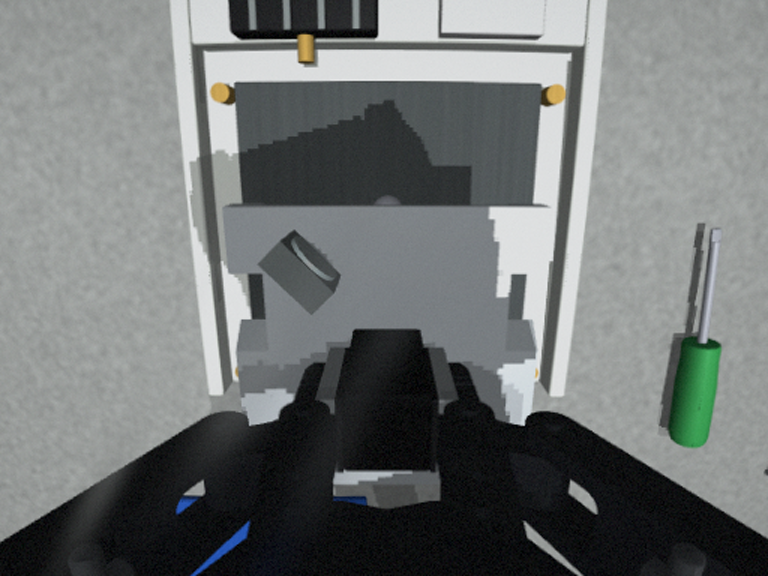

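View pics/s6.png

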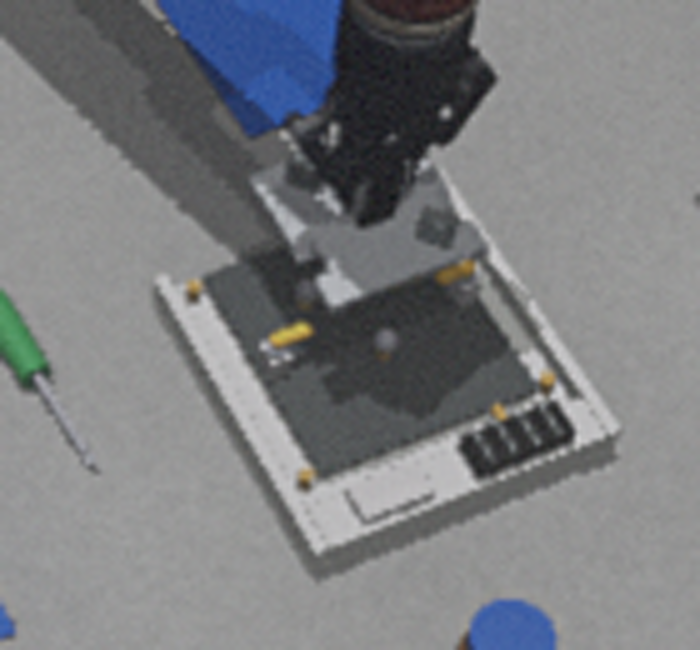

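```bash
python3 - <<'E'
from h import *
c=cam('wrist'); W=lambda u,v,z:onz(c,((u+.5)/1.5-.5,(v+.5)/1.5-.5),z)
ang=lambda v:np.degrees(np.arctan2(v[1],v[0]))
for n,a,b in [('Louter',(175,45),(208,394)),('Router',(604,45),(566,394))]:
  A,B=W(*a,.034),W(*b,.034); print(n,A.round(4),B.round(4),ang(A-B))
a,b=W(222,93,.04),W(553,95,.04); print('pegs',a,b,ang(a-b)-90,(a+b)/2)
a,b=W(192,45,.05),W(584,45,.05); print('lamp',a,b,ang(a-b)-90,(a+b)/2)
a,b=W(225,206,.132),W(551,206,.132); print('plate front',a,b,ang(a-b)-90,(a+b)/2)
E
```

```text
Louter [0.5976 0.304  0.034 ] [0.4021 0.3096 0.034 ] -1.627513563841462
Router [0.5943 0.0869 0.034 ] [0.3985 0.0899 0.034 ] -0.8874167329055319
pegs [0.57267512 0.27987629 0.04      ] [0.56917312 0.11393368 0.04      ] -1.2089714893406978 [0.57092412 0.19690498 0.04      ]
lamp [0.59356594 0.28908607 0.05      ] [0.59076378 0.10371077 0.05      ] -0.8660237967943516 [0.59216486 0.19639842 0.05      ]
plate front [0.52536569 0.25195767 0.132     ] [0.52366786 0.1436809  0.132     ] -0.898351516235266 [0.52451678 0.19781928 0.132     ]
```

Emit:
play_rows([
  {"dx":0.05,"dy":0.03,"dz":1.2,"rx":0.001,"ry":0.002,"rz":0.005,"claw":1},
  {"dx":0.05,"dy":0.03,"dz":2.4,"rx":0.001,"ry":0.002,"rz":0.005,"claw":1},
  {"dx":0.05,"dy":0.03,"dz":3.6,"rx":0.001,"ry":0.002,"rz":0.005,"claw":1},
  {"dx":0.05,"dy":0.03,"dz":4.7,"rx":0.001,"ry":0.002,"rz":0.005,"claw":1},
  {"dx":0.05,"dy":0.03,"dz":4.7,"rx":0.001,"ry":0.002,"rz":0.005,"claw":1},
])

```text
time: 7.1
tool_pos: [0.4687, 0.1977, 0.0949]
tool_rot: [0.001, 1.0, -0.011, -0.002]
contact_force: [-0.8, -0.2, -4.9]
gripper_width: 0.27
```

```bash
python3 - <<'E'
from h import *
st=show(); go([0.470,0.20,0.097],-91.1,st)
im=grab_frame('wrist'); cv2.imwrite('pics/w7.png',im); cv2.imwrite('pics/w7c.png',cv2.resize(im[80:280,130:390],None,fx=3,fy=3,interpolation=cv2.INTER_CUBIC))
E
```

```text
t 7.1 pos [0.4687 0.1977 0.0949] phi -91.23 tilt [-0.24 -0.07] F [-0.77 -0.16 -4.91] M [ 0.    0.03 -0.01] w 0.27
d cm [ 0.129 -0.229 -0.207] r [ 0.0014  0.0041 -0.0022]
```

View pics/w7c.png

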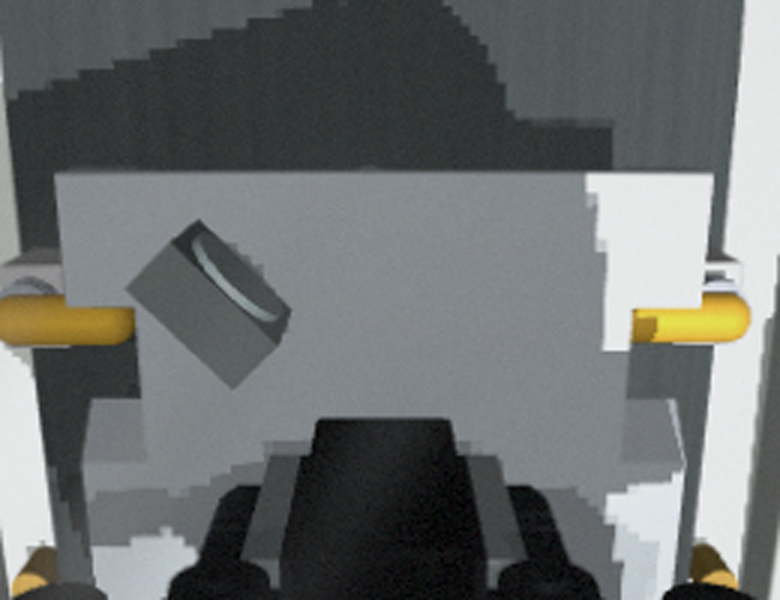

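Emit:
play_rows([
  {"dx":0.13,"dy":-0.23,"dz":-0.1,"rx":0.001,"ry":0.004,"rz":-0.002,"claw":1},
  {"dx":0.13,"dy":-0.23,"dz":-0.1,"rx":0.001,"ry":0.004,"rz":-0.002,"claw":1},
  {"dx":0.13,"dy":-0.23,"dz":-0.1,"rx":0.001,"ry":0.004,"rz":-0.002,"claw":1},
  {"dx":0.13,"dy":-0.23,"dz":-0.1,"rx":0.001,"ry":0.004,"rz":-0.002,"claw":1},
])

```text
time: 7.55
tool_pos: [0.4712, 0.2005, 0.0978]
tool_rot: [-0.0, 1.0, -0.01, 0.001]
contact_force: [-0.5, -0.2, -4.4]
gripper_width: 0.276
```

```bash
python3 - <<'E'
from h import *
st=show(); go([0.470,0.20,0.097],-91.1,st)
im=grab_frame('wrist'); cv2.imwrite('pics/w8.png',im); cv2.imwrite('pics/w8c.png',cv2.resize(im[80:280,130:390],None,fx=3,fy=3,interpolation=cv2.INTER_CUBIC))
show()
E
```

```text
t 7.55 pos [0.4712 0.2005 0.0978] phi -91.09 tilt [0.17 0.03] F [-0.47 -0.17 -4.44] M [ 0.   -0.01  0.05] w 0.276
d cm [-0.115  0.052  0.079] r [-0.0005 -0.0029  0.0001]
t 7.6 pos [0.4711 0.2004 0.0977] phi -91.1 tilt [0.15 0.02] F [ 1.43  0.05 -4.15] M [0.   0.01 0.01] w 0.269
```

View pics/w8c.png

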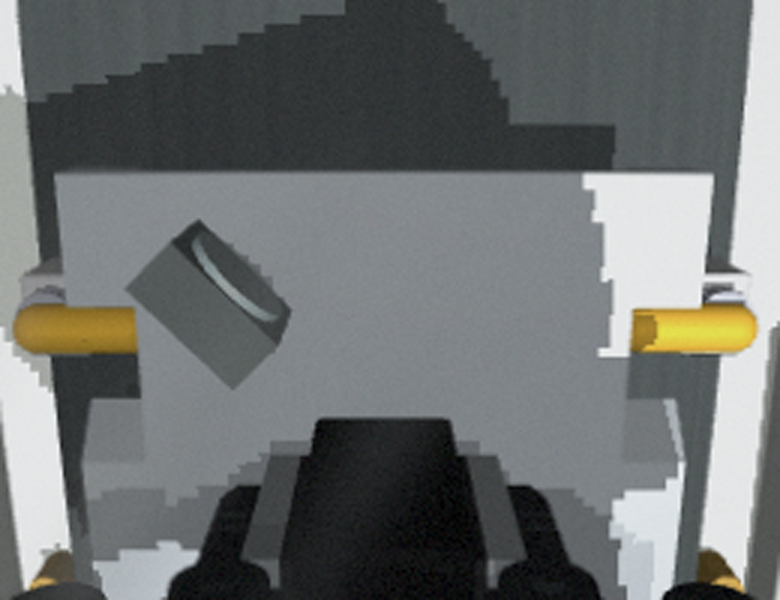

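```bash
python3 - <<'E'
from h import *
st=monitor.state(); c=cam('wrist',dict(st,tool_pos=[0,0,0],tool_rot=[1,0,0,0]))
W=lambda u,v,z:onz(c,(130+(u+.5)/3-.5,80+(v+.5)/3-.5),z).round(4)
tz=st['tool_pos'][2]
print('front',W(55,172,.0125),W(713,172,.0125))
print('ramp top',W(90,399,.0125),W(672,399,.0125), 'notch front',W(100,307,.0125),W(670,308,.0125))
for bt in (.046,.05,.054): print(bt,W(14,331,tz-bt-.008),W(757,330.5,tz-bt-.008))
E
```

```text
front [ 0.0545 -0.0548  0.0125] [0.0546 0.0542 0.0125]
ramp top [ 0.0147 -0.0523  0.0125] [0.0147 0.0507 0.0125] notch front [ 0.0315 -0.0491  0.0125] [0.0313 0.0489 0.0125]
0.046 [ 0.0185 -0.0776  0.0437] [0.0186 0.0777 0.0437]
0.05 [ 0.0196 -0.0759  0.0397] [0.0197 0.0761 0.0397]
0.054 [ 0.0207 -0.0743  0.0357] [0.0208 0.0744 0.0357]
```

```bash
python3 - <<'E'
from h import *
st=show(); go([0.470,0.2002,0.080],-91.1,st)
E
```

```text
t 7.6 pos [0.4711 0.2004 0.0977] phi -91.1 tilt [0.15 0.02] F [ 1.43  0.05 -4.15] M [0.   0.01 0.01] w 0.269
d cm [-0.115  0.027  1.768] r [-0.0004 -0.0027  0.    ]
```

Emit:
play_rows([
  {"dx":-0.11,"dy":0.03,"dz":0.4,"rx":0,"ry":-0.002,"rz":0,"claw":1},
  {"dx":-0.11,"dy":0.03,"dz":0.8,"rx":0,"ry":-0.002,"rz":0,"claw":1},
  {"dx":-0.11,"dy":0.03,"dz":1.1,"rx":0,"ry":-0.002,"rz":0,"claw":1},
  {"dx":-0.11,"dy":0.03,"dz":1.4,"rx":0,"ry":-0.002,"rz":0,"claw":1},
  {"dx":-0.11,"dy":0.03,"dz":1.5,"rx":0,"ry":-0.002,"rz":0,"claw":1},
])

```text
time: 8.1
tool_pos: [0.4696, 0.2001, 0.082]
tool_rot: [-0.0, 1.0, -0.01, -0.0]
contact_force: [-0.0, -0.8, -4.9]
gripper_width: 0.274
```

```bash
python3 - <<'E'
from h import *
st=show(); go([0.470,0.2002,0.080],-91.1,st)
im=grab_frame('wrist'); cv2.imwrite('pics/w9.png',im); cv2.imwrite('pics/w9c.png',cv2.resize(im[80:280,130:390],None,fx=3,fy=3,interpolation=cv2.INTER_CUBIC))
st=show();go([0.470,0.2002,0.080],-91.1,st)
E
```

```text
t 8.1 pos [0.4696 0.2001 0.082 ] phi -91.1 tilt [-0.02  0.01] F [-0.01 -0.84 -4.88] M [ 0.02 -0.01 -0.02] w 0.274
d cm [ 0.038 -0.016  0.198] r [-0.0001  0.0004  0.    ]
t 8.15 pos [0.4697 0.2001 0.0821] phi -91.1 tilt [-0.01  0.01] F [-0.3  -0.06 -4.64] M [0.03 0.02 0.03] w 0.277
d cm [ 0.031 -0.012  0.206] r [-0.0002  0.0002 -0.    ]
```

View pics/w9c.png

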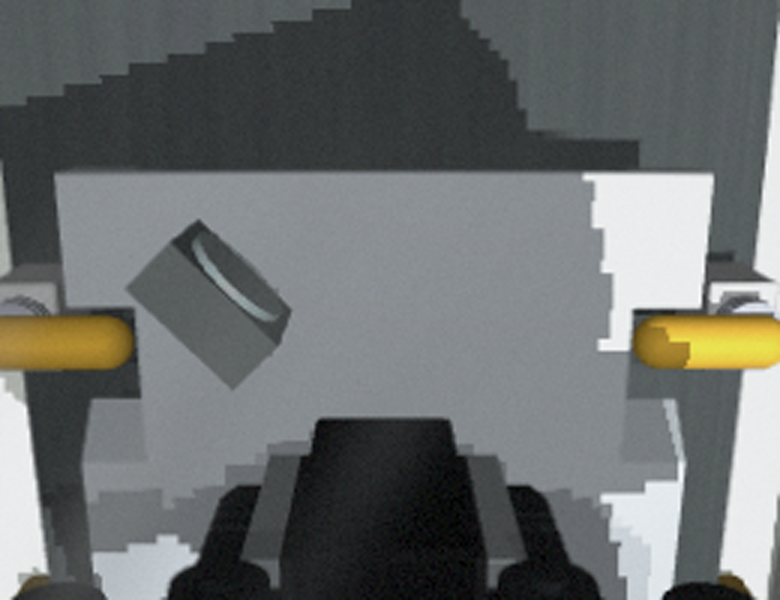

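```bash
python3 - <<'E'
from h import *
st=monitor.state(); c=cam('wrist',dict(st,tool_pos=[0,0,0],tool_rot=[1,0,0,0]))
W=lambda u,v,z:onz(c,(130+(u+.5)/3-.5,80+(v+.5)/3-.5),z).round(4)
tz=st['tool_pos'][2]
for bt in (.046,.05,.054): print(bt,W(133,342,tz-bt-.008),W(634,342,tz-bt-.008))
print('ramp bottom',W(110,399,.0226),W(660,399,.0226), 'notch front',W(100,308,.0125))
E
```

```text
0.046 [ 0.0207 -0.0482  0.0281] [0.0207 0.0475 0.0281]
0.05 [ 0.0218 -0.0471  0.0241] [0.0218 0.0463 0.0241]
0.054 [ 0.023  -0.0459  0.0201] [0.023  0.0452 0.0201]
ramp bottom [ 0.0111 -0.0519  0.0226] [0.0111 0.0517 0.0226] notch front [ 0.0313 -0.0491  0.0125]
```

Emit:
play_rows([
  {"dx":0.02,"dy":0,"dz":0.1,"rx":0,"ry":0,"rz":0,"claw":1},
  {"dx":0.02,"dy":0,"dz":0.2,"rx":0,"ry":0,"rz":0,"claw":1},
  {"dx":0.02,"dy":0,"dz":0.3,"rx":0,"ry":0,"rz":0,"claw":1},
  {"dx":0.02,"dy":0,"dz":0.4,"rx":0,"ry":0,"rz":0,"claw":1},
  {"dx":0.02,"dy":0,"dz":0.45,"rx":0,"ry":0,"rz":0,"claw":1},
])

```text
time: 8.65
tool_pos: [0.4698, 0.2001, 0.0775]
tool_rot: [-0.0, 1.0, -0.01, -0.0]
contact_force: [-0.3, 0.8, -4.4]
gripper_width: 0.274
```

Emit:
play_rows([
  {"dx":0,"dy":0,"dz":0.05,"rx":0,"ry":0,"rz":0,"claw":1},
  {"dx":0,"dy":0,"dz":0.1,"rx":0,"ry":0,"rz":0,"claw":1},
  {"dx":0,"dy":0,"dz":0.1,"rx":0,"ry":0,"rz":0,"claw":1},
])

```text
time: 8.95
tool_pos: [0.4698, 0.2, 0.0764]
tool_rot: [-0.0, 1.0, -0.01, -0.0]
contact_force: [-0.4, 0.2, -3.9]
gripper_width: 0.276
```

```bash
python3 - <<'E'
from h import *
st=show(); go([0.470,0.2002,0.0765],-91.1,st)
E
```

```text
t 8.95 pos [0.4698 0.2    0.0764] phi -91.1 tilt [-0.03  0.01] F [-0.37  0.15 -3.9 ] M [ 0.03 -0.    0.  ] w 0.276
d cm [ 0.019 -0.016 -0.012] r [-0.0001  0.0005  0.0001]
```

Emit:
play_rows([
  {"dx":0,"dy":0,"dz":0.03,"rx":0,"ry":0,"rz":0,"claw":1},
  {"dx":0,"dy":0,"dz":0.06,"rx":0,"ry":0,"rz":0,"claw":1},
  {"dx":0,"dy":0,"dz":0.06,"rx":0,"ry":0,"rz":0,"claw":1},
])

```text
time: 9.25
tool_pos: [0.4698, 0.2, 0.0757]
tool_rot: [-0.0, 1.0, -0.01, -0.0]
contact_force: [-0.6, 0.8, -4.3]
gripper_width: 0.27
```

Emit:
play_rows([
  {"dx":0,"dy":0,"dz":0.03,"rx":0,"ry":0,"rz":0,"claw":1},
  {"dx":0,"dy":0,"dz":0.06,"rx":0,"ry":0,"rz":0,"claw":1},
  {"dx":0,"dy":0,"dz":0.06,"rx":0,"ry":0,"rz":0,"claw":1},
])

```text
time: 9.55
tool_pos: [0.4699, 0.2001, 0.0755]
tool_rot: [-0.0, 1.0, -0.01, -0.0]
contact_force: [-2.0, -0.7, -2.0]
gripper_width: 0.278
```

```bash
python3 - <<'E'
from h import *
st=show()
E
```

```text
t 9.55 pos [0.4699 0.2001 0.0755] phi -91.09 tilt [-0.02  0.01] F [-2.05 -0.69 -1.99] M [-0.1   0.23 -0.  ] w 0.278
```

Emit:
play_rows([
  {"dx":0,"dy":0,"dz":0.02,"rx":0,"ry":0,"rz":0,"claw":1},
  {"dx":0,"dy":0,"dz":0.02,"rx":0,"ry":0,"rz":0,"claw":1},
])

```text
time: 9.75
tool_pos: [0.47, 0.2001, 0.0755]
tool_rot: [-0.0, 1.0, -0.01, -0.0]
contact_force: [-0.8, -0.4, -2.1]
gripper_width: 0.276
```

```bash
python3 - <<'E'
from h import *
st=show()
im=grab_frame('wrist'); cv2.imwrite('pics/w10.png',im); cv2.imwrite('pics/w10c.png',cv2.resize(im[80:280,130:390],None,fx=3,fy=3,interpolation=cv2.INTER_CUBIC))
st=show()
im=grab_frame('scene'); cv2.imwrite('pics/s10.png',cv2.resize(im[110:240,250:390],None,fx=5,fy=5,interpolation=cv2.INTER_CUBIC))
st=show()
E
```

```text
t 9.75 pos [0.47   0.2001 0.0755] phi -91.1 tilt [-0.    0.01] F [-0.82 -0.35 -2.07] M [-0.05  0.12 -0.01] w 0.276
t 9.8 pos [0.4701 0.2001 0.0755] phi -91.1 tilt [0.   0.01] F [-1.37  0.07 -1.45] M [-0.05  0.11 -0.03] w 0.272
t 9.85 pos [0.4701 0.2001 0.0755] phi -91.09 tilt [-0.    0.01] F [-1.62 -0.02 -1.44] M [-0.03  0.19  0.02] w 0.276
```

View pics/w10c.png

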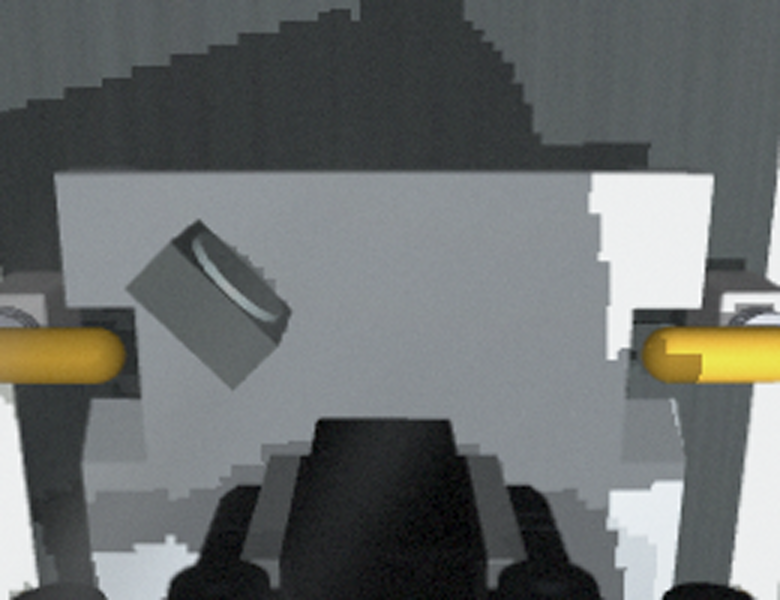

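View pics/s10.png

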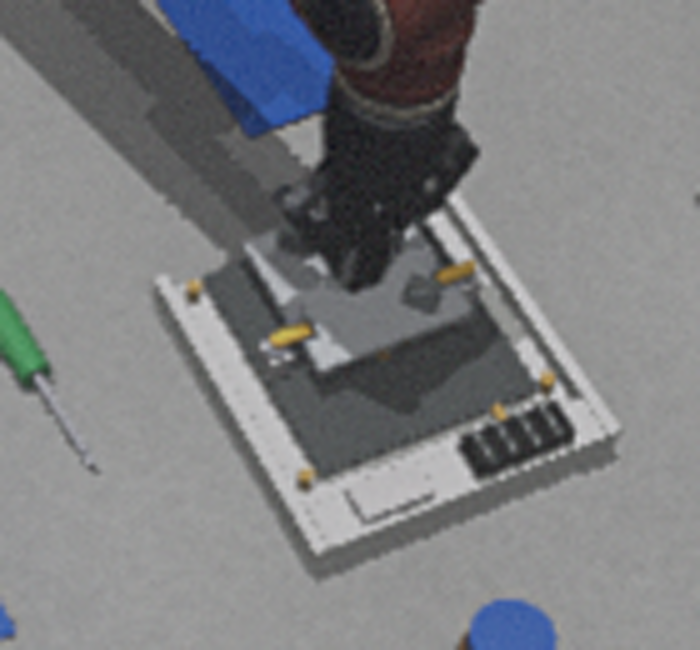

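Emit:
play_rows([
  {"dx":0,"dy":0,"dz":0.05,"rx":0,"ry":0,"rz":0,"claw":1},
  {"dx":0,"dy":0,"dz":0.05,"rx":0,"ry":0,"rz":0,"claw":1},
])

```text
time: 10.05
tool_pos: [0.4702, 0.2001, 0.0754]
tool_rot: [-0.0, 1.0, -0.01, -0.0]
contact_force: [-2.3, -0.2, 1.6]
gripper_width: 0.275
```

```bash
python3 - <<'E'
from h import *
st=show(); go([.4921,.1998,.0755],-91.1,st)
E
```

```text
t 10.05 pos [0.4702 0.2001 0.0754] phi -91.1 tilt [-0.    0.01] F [-2.33 -0.2   1.64] M [-0.14  0.42 -0.01] w 0.275
d cm [ 2.195 -0.009 -0.006] r [-0.0002  0.0001  0.0001]
```

The ball tops sit at about z = 0.053 (contact at TCP 0.0755). The springs stand centred in the notches, so I'll slide straight on along tool x.

Emit:
play_rows([
  {"dx":0.1,"dy":0,"dz":0.03,"rx":0,"ry":0,"rz":0,"claw":1},
  {"dx":0.2,"dy":0,"dz":0.03,"rx":0,"ry":0,"rz":0,"claw":1},
  {"dx":0.3,"dy":0,"dz":0.03,"rx":0,"ry":0,"rz":0,"claw":1},
  {"dx":0.4,"dy":0,"dz":0.03,"rx":0,"ry":0,"rz":0,"claw":1},
  {"dx":0.5,"dy":0,"dz":0.03,"rx":0,"ry":0,"rz":0,"claw":1},
])

```text
time: 10.55
tool_pos: [0.4753, 0.2002, 0.0754]
tool_rot: [-0.0, 1.0, -0.01, -0.0]
contact_force: [-3.5, 0.4, 3.7]
gripper_width: 0.272
```

```bash
python3 - <<'E'
from h import *
st=show(); go([.4921,.1998,.0755],-91.1,st)
E
```

```text
t 10.55 pos [0.4753 0.2002 0.0754] phi -91.09 tilt [-0.    0.02] F [-3.47  0.38  3.68] M [ 0.03  0.65 -0.01] w 0.272
d cm [ 1.68   0.005 -0.011] r [-0.0004  0.      0.0001]
```

Emit:
play_rows([
  {"dx":0.1,"dy":0,"dz":0.01,"rx":0,"ry":0,"rz":0,"claw":1},
  {"dx":0.2,"dy":0,"dz":0.01,"rx":0,"ry":0,"rz":0,"claw":1},
  {"dx":0.3,"dy":0,"dz":0.01,"rx":0,"ry":0,"rz":0,"claw":1},
  {"dx":0.4,"dy":0,"dz":0.01,"rx":0,"ry":0,"rz":0,"claw":1},
  {"dx":0.5,"dy":0,"dz":0.01,"rx":0,"ry":0,"rz":0,"claw":1},
])

```text
time: 11.05
tool_pos: [0.4804, 0.2001, 0.0754]
tool_rot: [-0.0, 1.0, -0.01, -0.0]
contact_force: [-3.3, 0.0, 2.8]
gripper_width: 0.274
```

```bash
python3 - <<'E'
from h import *
st=show(); go([.4921,.1998,.0755],-91.1,st)
im=grab_frame('wrist'); cv2.imwrite('pics/w11c.png',cv2.resize(im[80:280,130:390],None,fx=3,fy=3,interpolation=cv2.INTER_CUBIC))
E
```

```text
t 11.05 pos [0.4804 0.2001 0.0754] phi -91.09 tilt [-0.    0.03] F [-3.32  0.    2.78] M [ 0.03  0.67 -0.02] w 0.274
d cm [ 1.169  0.009 -0.008] r [-0.0005  0.      0.0001]
```

View pics/w11c.png

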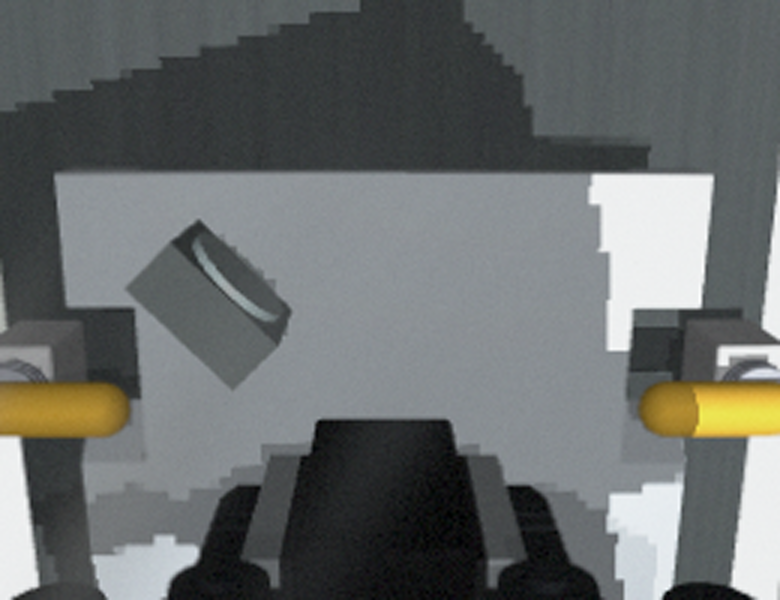

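Emit:
play_rows([
  {"dx":0.1,"dy":0,"dz":0.01,"rx":0,"ry":0,"rz":0,"claw":1},
  {"dx":0.2,"dy":0,"dz":0.01,"rx":0,"ry":0,"rz":0,"claw":1},
  {"dx":0.3,"dy":0,"dz":0.01,"rx":0,"ry":0,"rz":0,"claw":1},
  {"dx":0.4,"dy":0,"dz":0.01,"rx":0,"ry":0,"rz":0,"claw":1},
  {"dx":0.45,"dy":0,"dz":0.01,"rx":0,"ry":0,"rz":0,"claw":1},
])

```text
time: 11.6
tool_pos: [0.4829, 0.2001, 0.0752]
tool_rot: [-0.0, 1.0, -0.009, -0.003]
contact_force: [-12.8, 0.1, 11.6]
gripper_width: 0.272
```

```bash
python3 - <<'E'
from h import *
st=show(); go([.4921,.1998,.0755],-91.1,st)
E
```

```text
t 11.6 pos [0.4829 0.2001 0.0752] phi -91.09 tilt [-0.35  0.01] F [-12.83   0.15  11.65] M [-0.07  2.16  0.04] w 0.272
d cm [ 0.923  0.015 -0.032] r [-0.      0.006   0.0002]
```

Resistance is rising: the springs are on the ramps, there is ball friction, and I'm pressing down too hard. I'll ease the vertical push and level the pitch before going on.

Emit:
play_rows([
  {"dx":0,"dy":0,"dz":-0.04,"rx":0,"ry":0.006,"rz":0,"claw":1},
  {"dx":0,"dy":0,"dz":-0.04,"rx":0,"ry":0.006,"rz":0,"claw":1},
])

```text
time: 11.8
tool_pos: [0.4826, 0.2001, 0.0754]
tool_rot: [0.0, 1.0, -0.009, -0.0]
contact_force: [-2.5, 0.1, 1.6]
gripper_width: 0.277
```

```bash
python3 - <<'E'
from h import *
st=show()
im=grab_frame('wrist'); cv2.imwrite('pics/w12c.png',cv2.resize(im[80:280,130:390],None,fx=3,fy=3,interpolation=cv2.INTER_CUBIC))
st=show(); go([.4921,.1998,.0755],-91.1,st)
E
```

```text
t 11.8 pos [0.4826 0.2001 0.0754] phi -91.08 tilt [-0.01 -0.  ] F [-2.47  0.11  1.65] M [0.01 0.63 0.04] w 0.277
t 11.85 pos [0.4826 0.2001 0.0753] phi -91.08 tilt [-0.03 -0.  ] F [-2.82  1.27  2.05] M [0.04 0.67 0.03] w 0.273
d cm [ 0.95   0.013 -0.019] r [0.     0.0006 0.0003]
```

View pics/w12c.png

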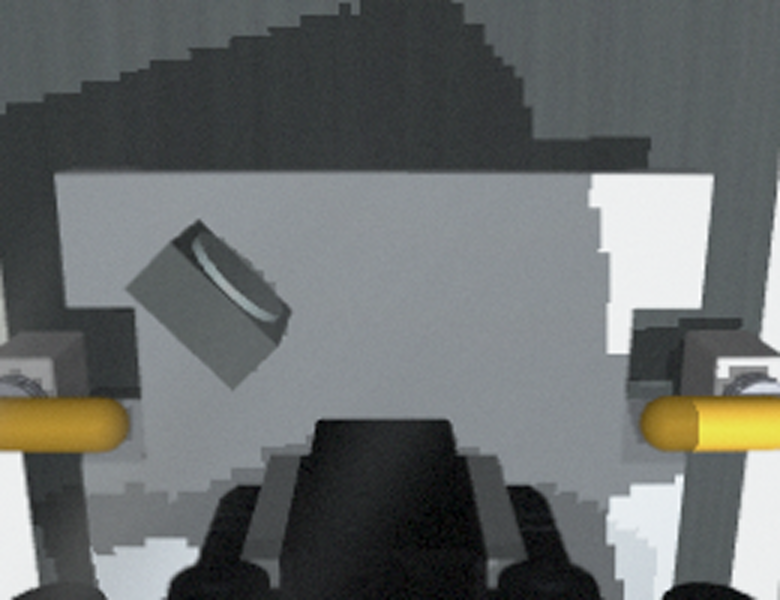

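Emit:
play_rows([
  {"dx":0.07,"dy":0,"dz":-0.02,"rx":0,"ry":0.002,"rz":0,"claw":1},
  {"dx":0.14,"dy":0,"dz":-0.02,"rx":0,"ry":0.003,"rz":0,"claw":1},
  {"dx":0.21,"dy":0,"dz":-0.03,"rx":0,"ry":0.004,"rz":0,"claw":1},
])

```text
time: 12.15
tool_pos: [0.4829, 0.2001, 0.0753]
tool_rot: [0.0, 1.0, -0.009, -0.001]
contact_force: [-11.1, -0.0, 7.3]
gripper_width: 0.273
```

```bash
python3 - <<'E'
from h import *
st=show(); go([.4921,.1998,.0755],-91.1,st)
E
```

```text
t 12.15 pos [0.4829 0.2001 0.0753] phi -91.09 tilt [-0.12 -0.02] F [-11.06  -0.03   7.35] M [ 0.05  1.94 -0.01] w 0.273
d cm [ 0.925  0.014 -0.026] r [0.0003 0.002  0.0002]
```

Still stuck, at Fx −11 N. Spring and ramp friction plus arm flex (pushing forward also presses down) account for this. I'll push on with the vertical load taken off, so the balls carry little.

Emit:
play_rows([
  {"dx":0.15,"dy":0,"dz":-0.06,"rx":0,"ry":0.005,"rz":0,"claw":1},
  {"dx":0.2,"dy":0,"dz":-0.07,"rx":0,"ry":0.006,"rz":0,"claw":1},
  {"dx":0.22,"dy":0,"dz":-0.07,"rx":0,"ry":0.006,"rz":0,"claw":1},
])

```text
time: 12.45
tool_pos: [0.4829, 0.2001, 0.0753]
tool_rot: [0.0, 1.0, -0.01, -0.001]
contact_force: [-10.9, 0.8, 6.8]
gripper_width: 0.274
```

```bash
python3 - <<'E'
from h import *
st=show(); go([.4921,.1998,.0755],-91.1,st)
E
```

```text
t 12.45 pos [0.4829 0.2001 0.0753] phi -91.09 tilt [-0.12 -0.03] F [-10.91   0.83   6.81] M [0.04 1.86 0.01] w 0.274
d cm [ 0.924  0.013 -0.025] r [0.0006 0.0021 0.0002]
```

Emit:
play_rows([
  {"dx":0.15,"dy":0,"dz":-0.1,"rx":0,"ry":0.004,"rz":0,"claw":1},
  {"dx":0.2,"dy":0,"dz":-0.15,"rx":0,"ry":0.004,"rz":0,"claw":1},
  {"dx":0.22,"dy":0,"dz":-0.15,"rx":0,"ry":0.004,"rz":0,"claw":1},
])

```text
time: 12.75
tool_pos: [0.4828, 0.2001, 0.0754]
tool_rot: [0.0, 1.0, -0.01, -0.002]
contact_force: [-9.1, 1.0, 2.0]
gripper_width: 0.273
```

```bash
python3 - <<'E'
from h import *
st=show(); go([.4921,.1998,.0755],-91.1,st); print(st['joint_efforts'].round(2))
E
```

```text
t 12.75 pos [0.4828 0.2001 0.0754] phi -91.09 tilt [-0.23 -0.04] F [-9.14  0.98  2.04] M [ 0.2   1.45 -0.01] w 0.273
d cm [ 0.928  0.012 -0.017] r [0.0008 0.0039 0.0001]
[-2.190e+00 -3.150e+01 -3.643e+01 -8.100e-01 -2.180e+00  1.000e-02]
```

Emit:
play_rows([
  {"dx":0.2,"dy":0,"dz":-0.15,"rx":0,"ry":0.006,"rz":0,"claw":1},
  {"dx":0.27,"dy":0,"dz":-0.2,"rx":0,"ry":0.008,"rz":0,"claw":1},
  {"dx":0.33,"dy":0,"dz":-0.23,"rx":0,"ry":0.008,"rz":0,"claw":1},
])

```text
time: 13.05
tool_pos: [0.4831, 0.2, 0.0754]
tool_rot: [0.001, 1.0, -0.01, -0.002]
contact_force: [-8.5, 1.2, -0.7]
gripper_width: 0.277
```

```bash
python3 - <<'E'
from h import *
st=show(); go([.4921,.1998,.0755],-91.1,st)
E
```

```text
t 13.05 pos [0.4831 0.2    0.0754] phi -91.09 tilt [-0.2  -0.06] F [-8.47  1.24 -0.73] M [ 0.23  1.44 -0.01] w 0.277
d cm [ 0.903  0.008 -0.009] r [0.0012 0.0035 0.0002]
```

Emit:
play_rows([
  {"dx":0.25,"dy":0,"dz":-0.18,"rx":0,"ry":0.006,"rz":0,"claw":1},
  {"dx":0.32,"dy":0,"dz":-0.2,"rx":0,"ry":0.007,"rz":0,"claw":1},
  {"dx":0.39,"dy":0,"dz":-0.22,"rx":0,"ry":0.008,"rz":0,"claw":1},
  {"dx":0.45,"dy":0,"dz":-0.23,"rx":0,"ry":0.008,"rz":0,"claw":1},
])

```text
time: 13.45
tool_pos: [0.4841, 0.1999, 0.0753]
tool_rot: [0.001, 1.0, -0.01, -0.002]
contact_force: [-10.6, 1.5, 0.7]
gripper_width: 0.273
```

```bash
python3 - <<'E'
from h import *
st=show(); go([.4921,.1998,.0755],-91.1,st)
im=grab_frame('wrist'); cv2.imwrite('pics/w13c.png',cv2.resize(im[80:280,130:390],None,fx=3,fy=3,interpolation=cv2.INTER_CUBIC))
E
```

```text
t 13.45 pos [0.4841 0.1999 0.0753] phi -91.09 tilt [-0.25 -0.1 ] F [-10.61   1.46   0.7 ] M [ 0.23  1.71 -0.03] w 0.273
d cm [ 0.797 -0.009 -0.022] r [0.0018 0.0042 0.0001]
```

View pics/w13c.png

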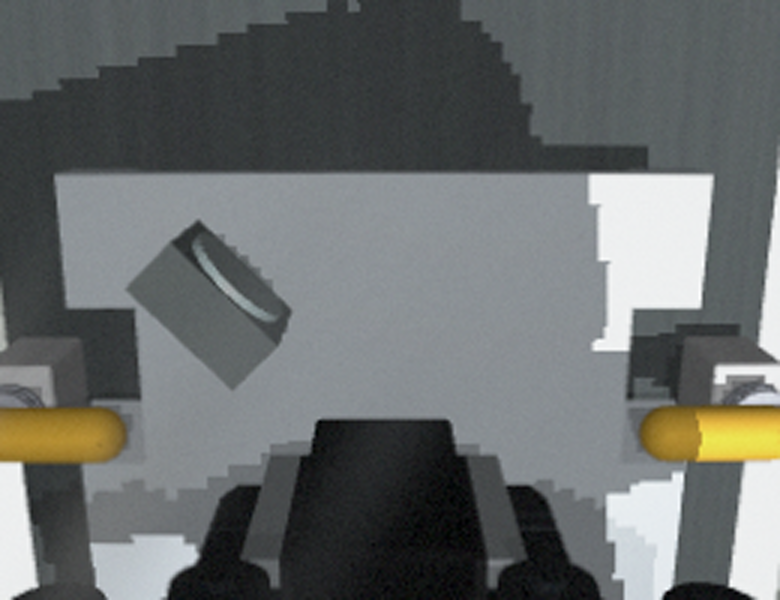

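Emit:
play_rows([
  {"dx":0.35,"dy":0,"dz":-0.2,"rx":0.002,"ry":0.009,"rz":0,"claw":1},
  {"dx":0.4,"dy":0,"dz":-0.22,"rx":0.003,"ry":0.01,"rz":0,"claw":1},
  {"dx":0.46,"dy":0,"dz":-0.24,"rx":0.003,"ry":0.011,"rz":0,"claw":1},
])

```text
time: 13.8
tool_pos: [0.4852, 0.1997, 0.0752]
tool_rot: [-0.0, 1.0, -0.01, -0.001]
contact_force: [-10.5, 1.8, 1.2]
gripper_width: 0.272
```

```bash
python3 - <<'E'
from h import *
st=show(); go([.4921,.1998,.0755],-91.1,st)
E
```

```text
t 13.8 pos [0.4852 0.1997 0.0752] phi -91.1 tilt [-0.14  0.03] F [-10.48   1.78   1.17] M [0.21 1.92 0.03] w 0.272
d cm [ 0.694 -0.028 -0.029] r [-0.0005  0.0024  0.    ]
```

Emit:
play_rows([
  {"dx":0.35,"dy":-0.03,"dz":-0.25,"rx":0.001,"ry":0.007,"rz":0,"claw":1},
  {"dx":0.39,"dy":-0.03,"dz":-0.29,"rx":0.001,"ry":0.008,"rz":0,"claw":1},
  {"dx":0.43,"dy":-0.03,"dz":-0.3,"rx":0.001,"ry":0.008,"rz":0,"claw":1},
])

```text
time: 14.1
tool_pos: [0.4855, 0.1996, 0.0752]
tool_rot: [-0.0, 1.0, -0.01, -0.002]
contact_force: [-9.1, 0.7, -0.9]
gripper_width: 0.272
```

```bash
python3 - <<'E'
from h import *
st=show(); go([.4921,.1998,.0755],-91.1,st)
im=grab_frame('wrist'); cv2.imwrite('pics/w14c.png',cv2.resize(im[80:280,130:390],None,fx=3,fy=3,interpolation=cv2.INTER_CUBIC))
E
```

```text
t 14.1 pos [0.4855 0.1996 0.0752] phi -91.1 tilt [-0.25  0.03] F [-9.11  0.72 -0.95] M [0.16 1.78 0.04] w 0.272
d cm [ 0.661 -0.032 -0.031] r [-0.0004  0.0044 -0.0001]
```

View pics/w14c.png

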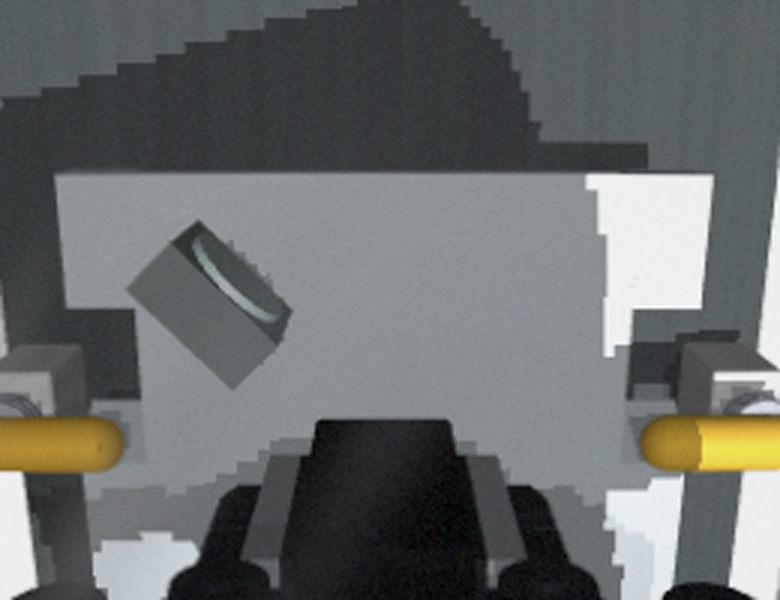

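Emit:
play_rows([
  {"dx":0.38,"dy":-0.08,"dz":-0.27,"rx":0,"ry":0.012,"rz":0,"claw":1},
  {"dx":0.42,"dy":-0.09,"dz":-0.29,"rx":0,"ry":0.012,"rz":0,"claw":1},
  {"dx":0.46,"dy":-0.09,"dz":-0.3,"rx":0,"ry":0.013,"rz":0,"claw":1},
])

```text
time: 14.45
tool_pos: [0.486, 0.1997, 0.0752]
tool_rot: [0.001, 1.0, -0.01, -0.001]
contact_force: [-10.4, -0.1, -0.3]
gripper_width: 0.272
```

```bash
python3 - <<'E'
from h import *
st=show(); go([.4921,.2,.0755],-91.1,st)
E
```

```text
t 14.45 pos [0.486  0.1997 0.0752] phi -91.1 tilt [-0.12 -0.1 ] F [-10.4   -0.07  -0.26] M [-0.08  1.93  0.03] w 0.272
d cm [ 0.611 -0.04  -0.036] r [0.0018 0.002  0.    ]
```

Emit:
play_rows([
  {"dx":0.42,"dy":-0.07,"dz":-0.32,"rx":0.003,"ry":0.012,"rz":0,"claw":1},
  {"dx":0.48,"dy":-0.07,"dz":-0.36,"rx":0.003,"ry":0.013,"rz":0,"claw":1},
  {"dx":0.54,"dy":-0.07,"dz":-0.38,"rx":0.003,"ry":0.013,"rz":0,"claw":1},
])

```text
time: 14.75
tool_pos: [0.4869, 0.1996, 0.0751]
tool_rot: [0.0, 1.0, -0.01, -0.0]
contact_force: [-7.3, 0.7, -5.0]
gripper_width: 0.271
```

```bash
python3 - <<'E'
from h import *
st=show(); go([.4921,.2,.0755],-91.1,st)
E
```

```text
t 14.75 pos [0.4869 0.1996 0.0751] phi -91.11 tilt [-0.   -0.04] F [-7.26  0.72 -4.98] M [ 0.02  1.52 -0.05] w 0.271
d cm [ 0.518 -0.046 -0.037] r [ 0.0007  0.     -0.0001]
```

Emit:
play_rows([
  {"dx":0.36,"dy":-0.07,"dz":-0.34,"rx":0.001,"ry":0.009,"rz":0,"claw":1},
  {"dx":0.4,"dy":-0.07,"dz":-0.34,"rx":0.001,"ry":0.01,"rz":0,"claw":1},
])

```text
time: 14.95
tool_pos: [0.4873, 0.1996, 0.075]
tool_rot: [0.001, 1.0, -0.01, 0.001]
contact_force: [-6.3, -0.6, -4.8]
gripper_width: 0.274
```

```bash
python3 - <<'E'
from h import *
st=show(); go([.4921,.2,.0755],-91.1,st)
im=grab_frame('wrist'); cv2.imwrite('pics/w15c.png',cv2.resize(im[80:280,130:390],None,fx=3,fy=3,interpolation=cv2.INTER_CUBIC))
E
```

```text
t 14.95 pos [0.4873 0.1996 0.075 ] phi -91.11 tilt [ 0.06 -0.08] F [-6.32 -0.57 -4.81] M [ 0.08  1.37 -0.03] w 0.274
d cm [ 0.481 -0.044 -0.046] r [ 0.0015 -0.0011 -0.0002]
```

View pics/w15c.png

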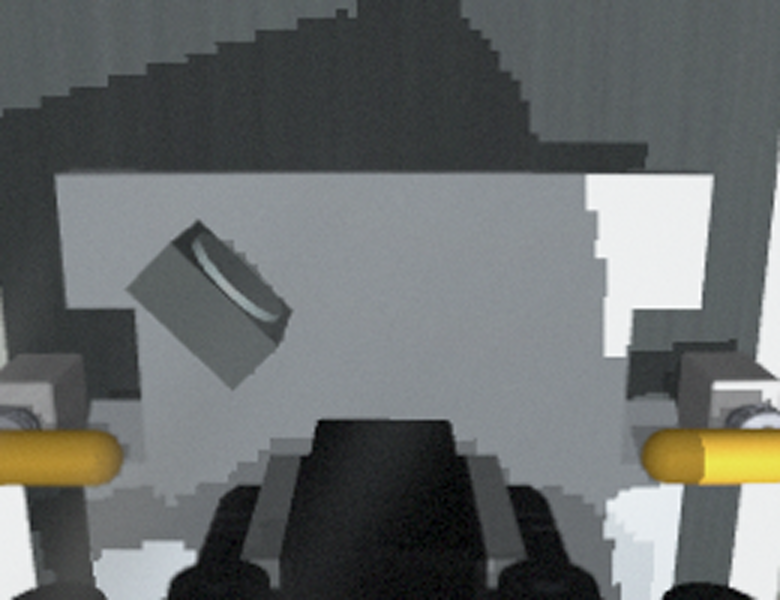

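Emit:
play_rows([
  {"dx":0.34,"dy":-0.08,"dz":-0.25,"rx":0.002,"ry":0.006,"rz":0,"claw":1},
  {"dx":0.38,"dy":-0.09,"dz":-0.25,"rx":0.002,"ry":0.006,"rz":0,"claw":1},
])

```text
time: 15.2
tool_pos: [0.4884, 0.1998, 0.0747]
tool_rot: [0.001, 1.0, -0.01, 0.0]
contact_force: [-4.8, 0.3, -5.8]
gripper_width: 0.269
```

```bash
python3 - <<'E'
from h import *
st=show(); go([.4921,.2,.0755],-91.1,st)
E
```

```text
t 15.2 pos [0.4884 0.1998 0.0747] phi -91.11 tilt [ 0.02 -0.07] F [-4.82  0.31 -5.77] M [-0.03  0.84 -0.01] w 0.269
d cm [ 0.374 -0.031 -0.08 ] r [ 0.0012 -0.0004 -0.0003]
```

Emit:
play_rows([
  {"dx":0.2,"dy":-0.05,"dz":-0.12,"rx":0.001,"ry":0.003,"rz":0,"claw":1},
  {"dx":0.24,"dy":-0.05,"dz":-0.12,"rx":0.001,"ry":0.003,"rz":0,"claw":1},
])

```text
time: 15.4
tool_pos: [0.4899, 0.1998, 0.0742]
tool_rot: [0.001, 1.0, -0.01, 0.001]
contact_force: [-1.6, 0.4, -7.0]
gripper_width: 0.273
```

```bash
python3 - <<'E'
from h import *
st=show(); go([.4921,.2,.0715],-91.1,st)
E
```

```text
t 15.4 pos [0.4899 0.1998 0.0742] phi -91.12 tilt [ 0.08 -0.06] F [-1.57  0.44 -7.04] M [-0.01  0.34 -0.03] w 0.273
d cm [ 0.222 -0.022  0.271] r [ 0.001  -0.0014 -0.0003]
```

Emit:
play_rows([
  {"dx":0.1,"dy":-0.02,"dz":-0.02,"rx":0.001,"ry":-0.001,"rz":0,"claw":1},
  {"dx":0.17,"dy":-0.02,"dz":0,"rx":0.001,"ry":-0.001,"rz":0,"claw":1},
  {"dx":0.22,"dy":-0.02,"dz":0,"rx":0.001,"ry":-0.001,"rz":0,"claw":1},
])

```text
time: 15.7
tool_pos: [0.4917, 0.1998, 0.0733]
tool_rot: [0.0, 1.0, -0.01, -0.0]
contact_force: [-1.5, 0.4, -8.1]
gripper_width: 0.278
```

```bash
python3 - <<'E'
from h import *
st=show(); go([.4921,.2,.0715],-91.1,st)
im=grab_frame('wrist'); cv2.imwrite('pics/w16c.png',cv2.resize(im[80:280,130:390],None,fx=3,fy=3,interpolation=cv2.INTER_CUBIC))
st=show()
E
```

```text
t 15.7 pos [0.4917 0.1998 0.0733] phi -91.13 tilt [-0.03 -0.02] F [-1.55  0.41 -8.08] M [0.01 0.21 0.03] w 0.278
d cm [ 0.038 -0.026  0.185] r [ 0.0004  0.0006 -0.0005]
t 15.75 pos [0.4918 0.1998 0.0735] phi -91.12 tilt [-0.02 -0.03] F [-0.94 -1.83 -8.  ] M [-0.05  0.18  0.04] w 0.268
```

View pics/w16c.png

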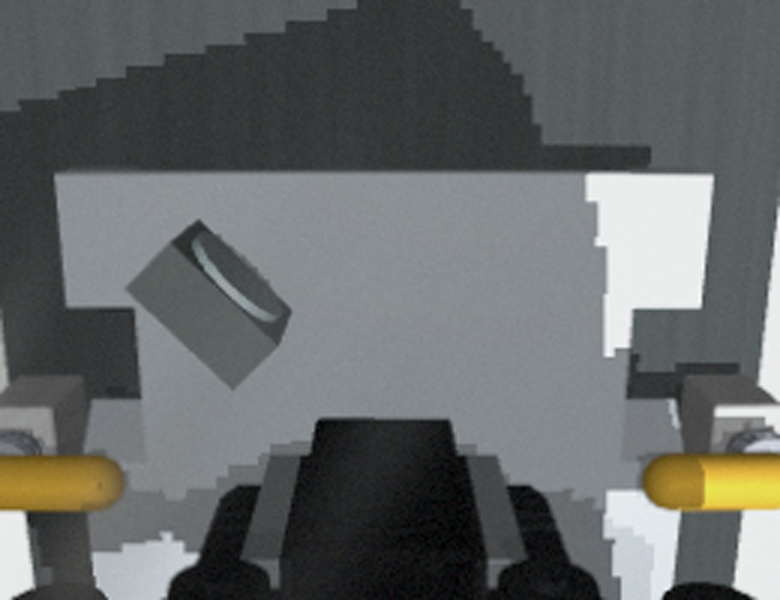

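The seats are now over the balls and the arm carries the load (−8 N). Easing it down next.

Emit:
play_rows([
  {"dx":0.03,"dy":-0.01,"dz":0.03,"rx":0,"ry":0,"rz":0,"claw":1},
  {"dx":0.03,"dy":-0.01,"dz":0.06,"rx":0,"ry":0,"rz":0,"claw":1},
  {"dx":0.03,"dy":-0.01,"dz":0.1,"rx":0,"ry":0,"rz":0,"claw":1},
])

```text
time: 16.05
tool_pos: [0.4922, 0.1998, 0.0725]
tool_rot: [0.0, 1.0, -0.01, -0.0]
contact_force: [-1.8, -0.6, -8.1]
gripper_width: 0.274
```

```bash
python3 - <<'E'
from h import *
st=show()
E
```

```text
t 16.05 pos [0.4922 0.1998 0.0725] phi -91.12 tilt [-0.01 -0.03] F [-1.84 -0.57 -8.08] M [-0.03  0.16  0.04] w 0.274
```

Emit:
play_rows([
  {"dx":0,"dy":0,"dz":0.03,"rx":0,"ry":0,"rz":0,"claw":1},
  {"dx":0,"dy":0,"dz":0.06,"rx":0,"ry":0,"rz":0,"claw":1},
  {"dx":0,"dy":0,"dz":0.08,"rx":0,"ry":0,"rz":0,"claw":1},
])

```text
time: 16.35
tool_pos: [0.4925, 0.1998, 0.072]
tool_rot: [0.0, 1.0, -0.01, 0.0]
contact_force: [-0.3, -0.4, -5.5]
gripper_width: 0.275
```

```bash
python3 - <<'E'
from h import *
st=show()
E
```

```text
t 16.35 pos [0.4925 0.1998 0.072 ] phi -91.12 tilt [ 0.03 -0.03] F [-0.32 -0.42 -5.52] M [-0.07  0.13  0.06] w 0.275
```

Emit:
play_rows([
  {"dx":0,"dy":0,"dz":0.03,"rx":0,"ry":0,"rz":0,"claw":1},
  {"dx":0,"dy":0,"dz":0.06,"rx":0,"ry":0,"rz":0,"claw":1},
  {"dx":0,"dy":0,"dz":0.06,"rx":0,"ry":0,"rz":0,"claw":1},
])

```text
time: 16.65
tool_pos: [0.4928, 0.1998, 0.0717]
tool_rot: [0.0, 1.0, -0.01, 0.001]
contact_force: [-0.2, -0.8, -6.6]
gripper_width: 0.271
```

```bash
python3 - <<'E'
from h import *
st=show()
E
```

```text
t 16.65 pos [0.4928 0.1998 0.0717] phi -91.11 tilt [ 0.07 -0.03] F [-0.19 -0.79 -6.63] M [-0.07  0.17  0.07] w 0.271
```

Emit:
play_rows([
  {"dx":0.02,"dy":0,"dz":0.04,"rx":0,"ry":-0.001,"rz":0,"claw":1},
  {"dx":0.03,"dy":0,"dz":0.06,"rx":0,"ry":-0.001,"rz":0,"claw":1},
  {"dx":0.03,"dy":0,"dz":0.08,"rx":0,"ry":-0.001,"rz":0,"claw":1},
])

```text
time: 16.95
tool_pos: [0.4931, 0.1999, 0.0715]
tool_rot: [0.0, 1.0, -0.01, -0.0]
contact_force: [-3.1, -1.2, -0.5]
gripper_width: 0.269
```

```bash
python3 - <<'E'
from h import *
st=show()
E
```

```text
t 16.95 pos [0.4931 0.1999 0.0715] phi -91.11 tilt [-0.01 -0.03] F [-3.1  -1.16 -0.5 ] M [-0.31  0.79  0.13] w 0.269
```

Emit:
play_rows([
  {"dx":-0.02,"dy":0,"dz":0.02,"rx":0,"ry":0,"rz":0,"claw":1},
  {"dx":-0.02,"dy":0,"dz":0.02,"rx":0,"ry":0,"rz":0,"claw":1},
])

```text
time: 17.15
tool_pos: [0.493, 0.1999, 0.0715]
tool_rot: [0.0, 1.0, -0.01, 0.0]
contact_force: [-2.8, -1.7, -2.7]
gripper_width: 0.273
```

```bash
python3 - <<'E'
from h import *
st=show()
im=grab_frame('wrist'); cv2.imwrite('pics/w17c.png',cv2.resize(im[80:280,130:390],None,fx=3,fy=3,interpolation=cv2.INTER_CUBIC))
im=grab_frame('scene'); cv2.imwrite('pics/s17.png',cv2.resize(im[110:240,250:390],None,fx=5,fy=5,interpolation=cv2.INTER_CUBIC))
st=show()
E
```

```text
t 17.15 pos [0.493  0.1999 0.0715] phi -91.1 tilt [ 0.01 -0.04] F [-2.84 -1.65 -2.66] M [-0.18  0.58  0.08] w 0.273
t 17.25 pos [0.493  0.1999 0.0715] phi -91.1 tilt [ 0.01 -0.03] F [-2.81 -1.24 -3.45] M [-0.24  0.54  0.04] w 0.273
```

View pics/w17c.png

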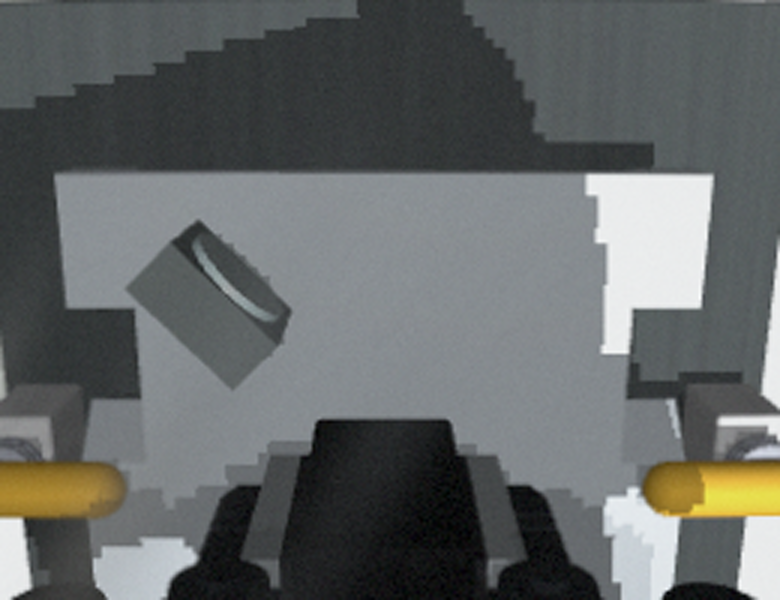

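View pics/s17.png

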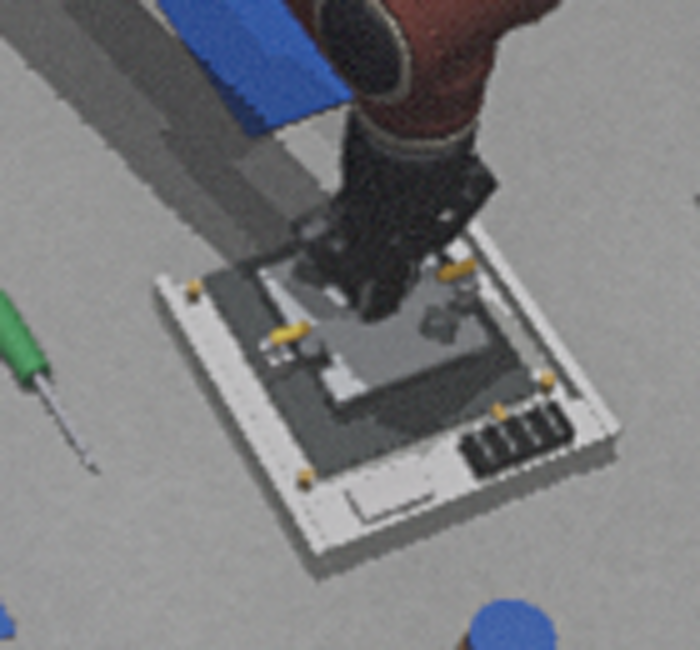

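Emit:
play_rows([
  {"dx":-0.03,"dy":-0.02,"dz":0.06,"rx":0,"ry":0,"rz":0,"claw":1},
  {"dx":-0.03,"dy":-0.02,"dz":0.08,"rx":0,"ry":0,"rz":0,"claw":1},
])

```text
time: 17.45
tool_pos: [0.4931, 0.1999, 0.0714]
tool_rot: [0.001, 1.0, -0.01, 0.0]
contact_force: [-4.7, -3.3, 2.8]
gripper_width: 0.278
```

```bash
python3 - <<'E'
from h import *
st=show()
E
```

```text
t 17.45 pos [0.4931 0.1999 0.0714] phi -91.1 tilt [ 0.04 -0.07] F [-4.69 -3.32  2.8 ] M [-0.53  0.93  0.05] w 0.278
```

Emit:
play_rows([
  {"dx":-0.04,"dy":0.03,"dz":-0.01,"rx":0,"ry":0,"rz":0,"claw":1},
  {"dx":-0.06,"dy":0.04,"dz":-0.01,"rx":0.001,"ry":0,"rz":0,"claw":1},
])

```text
time: 17.65
tool_pos: [0.4929, 0.1998, 0.0715]
tool_rot: [-0.0, 1.0, -0.01, 0.001]
contact_force: [-0.8, 0.4, -3.8]
gripper_width: 0.273
```

```bash
python3 - <<'E'
from h import *
st=show()
E
```

```text
t 17.65 pos [0.4929 0.1998 0.0715] phi -91.1 tilt [0.12 0.04] F [-0.77  0.44 -3.8 ] M [-0.03  0.19  0.08] w 0.273
```

Emit:
play_rows([
  {"dx":0,"dy":0,"dz":0.03,"rx":-0.0005,"ry":-0.001,"rz":0,"claw":1},
  {"dx":0,"dy":0,"dz":0.03,"rx":-0.0005,"ry":-0.001,"rz":0,"claw":0.7},
  {"dx":0,"dy":0,"dz":0.03,"rx":0,"ry":-0.001,"rz":0,"claw":0.65},
  {"dx":0,"dy":0,"dz":0.03,"rx":0,"ry":-0.001,"rz":0,"claw":0.55},
  {"dx":0,"dy":0,"dz":0.02,"rx":0,"ry":0,"rz":0,"claw":0.5},
])

```text
time: 18.15
tool_pos: [0.4935, 0.2, 0.0718]
tool_rot: [-0.001, 1.0, -0.01, 0.002]
contact_force: [0.7, -0.4, 1.2]
gripper_width: 0.498
```

```bash
python3 - <<'E'
from h import *
st=show()
im=grab_frame('wrist'); cv2.imwrite('pics/w18.png',im)
E
```

```text
t 18.15 pos [0.4935 0.2    0.0718] phi -91.11 tilt [0.2  0.07] F [ 0.66 -0.41  1.24] M [-0.04  0.02 -0.02] w 0.498
```

View pics/w18.png

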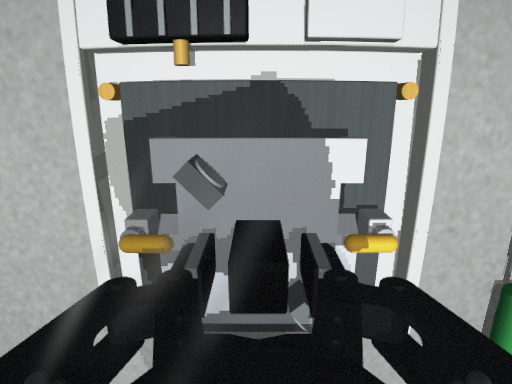

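Emit:
play_rows([
  {"dx":0,"dy":0,"dz":-1,"rx":0,"ry":0,"rz":0,"claw":0.5},
  {"dx":0,"dy":0,"dz":-3,"rx":0,"ry":0,"rz":0,"claw":0.5},
  {"dx":0,"dy":0,"dz":-6,"rx":0,"ry":0,"rz":0,"claw":0.5},
  {"dx":-2,"dy":0,"dz":-10,"rx":0,"ry":0,"rz":0,"claw":0.5},
  {"dx":-4,"dy":0,"dz":-12,"rx":0,"ry":0,"rz":0,"claw":0.5},
])

```text
time: 18.7
tool_pos: [0.4544, 0.201, 0.1964]
tool_rot: [-0.001, 1.0, -0.01, 0.005]
contact_force: [0.9, 1.0, -0.4]
gripper_width: 0.501
```

Emit:
play_rows([
  {"dx":-3,"dy":0,"dz":-1,"rx":0,"ry":0,"rz":0,"claw":0.5},
  {"dx":-5,"dy":0,"dz":-2,"rx":0,"ry":0,"rz":0,"claw":0.5},
  {"dx":-5,"dy":0,"dz":-2,"rx":0,"ry":0,"rz":0,"claw":0.5},
  {"dx":-5,"dy":0,"dz":-2,"rx":0,"ry":0,"rz":0,"claw":0.5},
])

```text
time: 19.1
tool_pos: [0.4046, 0.2021, 0.2168]
tool_rot: [-0.002, 1.0, -0.01, 0.006]
contact_force: [-0.4, 0.1, -0.1]
gripper_width: 0.502
```

```bash
python3 - <<'E'
from h import *
st=show()
im=grab_frame('wrist'); cv2.imwrite('pics/w19c.png',cv2.resize(im[20:290,80:430],None,fx=2.2,fy=2.2,interpolation=cv2.INTER_CUBIC))
im=grab_frame('scene'); cv2.imwrite('pics/s19f.png',im); cv2.imwrite('pics/s19.png',cv2.resize(im[110:240,250:390],None,fx=5,fy=5,interpolation=cv2.INTER_CUBIC))
E
```

```text
t 19.1 pos [0.4046 0.2021 0.2168] phi -91.11 tilt [0.66 0.19] F [-0.44  0.08 -0.12] M [ 0.03  0.   -0.02] w 0.502
```

View pics/w19c.png

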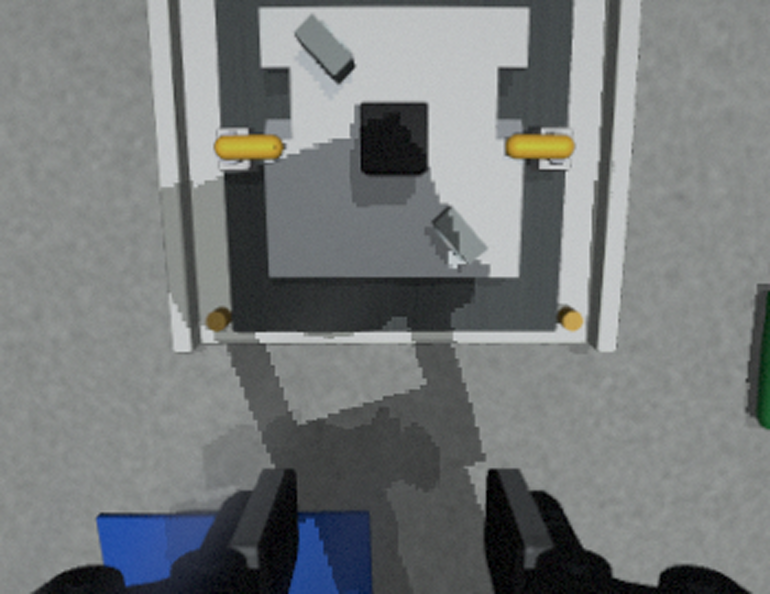

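View pics/s19.png

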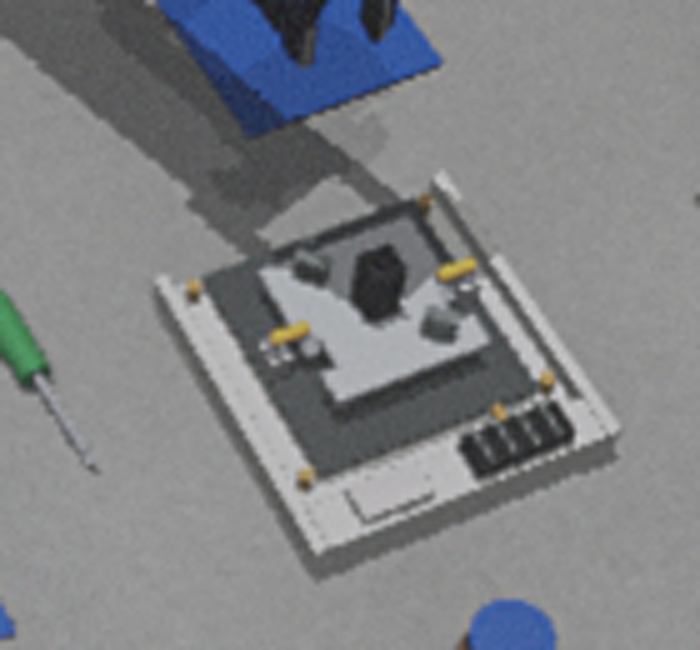

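View pics/s19f.png

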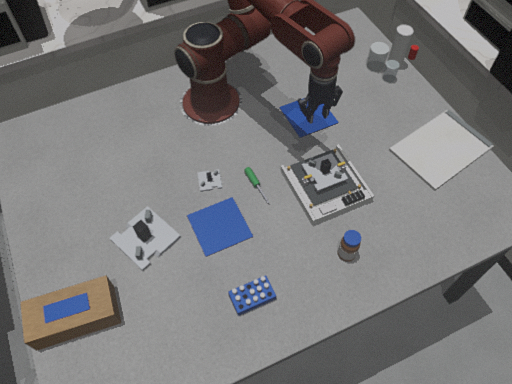

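```bash
python3 - <<'E'
from h import *
c=cam('wrist'); W=lambda u,v,z:onz(c,(80+(u+.5)/2.2-.5,20+(v+.5)/2.2-.5),z)
ang=lambda v:np.degrees(np.arctan2(v[1],v[0]))
cs=[W(u,v,.059) for u,v in [(259,8),(530,8),(520,277),(268,277)]]
print('sides',[np.linalg.norm(cs[i]-cs[i-3]).round(4) for i in range(4)],'ctr',np.mean(cs,0).round(4))
print('yaws',ang(cs[0]-cs[1])-90,ang(cs[3]-cs[2])-90,ang(cs[0]-cs[3]),ang(cs[1]-cs[2]))
for z in (.060,.064,.068):
  s=[W(215,147,z),W(575,147,z)]; print(z,'springs',np.mean(s,0).round(4),np.linalg.norm(s[0]-s[1]).round(4),ang(s[0]-s[1])-90)
E
```

```text
sides [np.float64(0.1092), np.float64(0.1088), np.float64(0.1103), np.float64(0.1088)] ctr [0.4914 0.1995 0.059 ]
yaws -1.1443478394632223 -1.110692897049148 -1.4792264731587093 -0.8866660109961493
0.06 springs [0.4917 0.1992 0.06  ] 0.1507 -1.1256207448284101
0.064 springs [0.4915 0.1992 0.064 ] 0.1486 -1.125620744828396
0.068 springs [0.4912 0.1992 0.068 ] 0.1466 -1.125620744828396
```

Emit:
play_rows([
  {"dx":0,"dy":0,"dz":0,"rx":0,"ry":0,"rz":0,"claw":0.5},
  {"dx":0,"dy":0,"dz":0,"rx":0,"ry":0,"rz":0,"claw":0.5},
])

```text
time: 19.4
tool_pos: [0.4048, 0.2016, 0.2148]
tool_rot: [-0.001, 1.0, -0.01, 0.004]
contact_force: [-0.0, -0.8, 0.2]
gripper_width: 0.504
```

```bash
python3 -c "
from h import *
show(); print(ticket.job_done())"
```

```text
t 19.4 pos [0.4048 0.2016 0.2148] phi -91.18 tilt [0.41 0.12] F [-0.04 -0.76  0.19] M [ 0.    0.02 -0.01] w 0.504
the job is handed in; nothing more can be done
None
```

I took the middle-sized plate by its knob and set it on the balls with the springs standing in the notches. Contact was at TCP z = 0.0755. I slid it on along the base's own direction, eased it down, let go and handed the job in at 19.4 s.

**Last checks**
- **Seating:** the plate sank 4.0 mm, and a light press at the end moved it no lower (0.1 mm).
- **Position:** after letting go, the plate's centre was within about 0.3 mm of the point midway between the springs, with the same yaw (−1.1°). The arm was clear of everything.
- **Bystanders:** the jar, rack and screwdriver look unmoved in the final scene picture. I did not measure them.

**What did not go smoothly**
- **Sticking on the ramps:** the slide stuck about 12.5 mm along. Wrist force briefly reached about 13 N backward and 12 N upward. I estimate the balls then carried up to about 20 N, under the 25 N limit. I took vertical load off and it slid on in small steps.
- **Home position:** the final x came out about 0.9 mm beyond what I expected from the loading position. I put that down to my estimate of where it was set down.
- **Seating press:** the press showed up to about 5 N of sideways load. I relaxed that before opening the fingers.

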